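Unlock the tasting box and hold its sprung lock open

TASK

Take the red-headed key from the stand, push it fully home in the brass lock on the oak tasting box, past the sticky pins, then turn it a quarter turn clockwise to its stop, so that the lock (not the gripper) lifts the lid ajar. The lock springs back and shuts the lid when let go, so finish still gripping the key and holding it turned, for a colleague to open the box. Leave the black-headed key, the glass and the bottle stopper where they are.

Things in the scene. Friction and masses are not known exactly. Their poses are not given: they have to be found in the camera images.
- key_red: Steel safe key, round red head, upright in a stand slot (either). Origin: axis, underside of collar; z up, x width, y thickness. Above, mm: collar 18 across to z 4, stem 11 to z 13, flat head 31 across (x, z), 10 thick (y), centre z 27: grip its flat faces there from above. Below: neck 5.5 thick to z -7, blade 18 (x) x 5 (y) to z -29, last 4 tapering to 14 x 2. Fits either way round. 60 g
- key_black: The same key with a black head, for another lock, in the other slot of the stand, 64 mm from the red one. Same origin and axes. Leave it standing.
- key_stand: Dark wooden block, fixed, 112 (x) x 54 (y) x 44 mm high, origin at the centre of its underside. Slots in its top at x = -32 and +32 mm, each 20.8 mm along x, 7.8 mm along y, 36 mm deep. The keys' collars rest on its top; lift a key 30 mm to bring it clear.
- tasting_box: Oak tasting box, fixed: 170 (x) x 250 (y) x 84 mm high, origin at the centre of its underside; front with drawer knob towards -x, lid hinged at the back (+x). On its +y side, half way along x, sits the dark steel lock case, 56 (x) x 60 (y) mm, with a brass plate on top.
- lock_mouth (a point): Centre of keyhole on top of brass plate, 72 mm above the table, 35 mm out from the box's side, 12 mm below the lid's top. z up, axes as the box; slot 20 mm along x, 7 mm along y, 2 mm bevel. Plate 5 mm thick; the cylinder's slot lies 9 to 31 mm deep; its sprung pins take 5 to 20 N of push (small yaw wiggles help). Key is home, free to turn, once its collar is on the plate (its origin here).
- lock_plug (a joint): Turn of the lock's cylinder, rad: 0 at rest with its slot along the plate's, growing clockwise seen from above, stop at 1.45 (a quarter). A spring pulls it back (0.04 N m at 0, about 0.2 N m at the stop). It lags the key by about 0.1 rad of play, so the key turns about 1.55 to reach the stop.
- tasting_box_lid (a joint): Opening of the box's lid, rad, 0 shut. From about 0.4 rad of turn the lock lifts it, to about 0.12 rad (front edge 20 mm up) at the stop; it sinks shut when the lock turns back.
- tasting_glass: Stemmed clear tasting glass, 65 mm across, 155 mm high, origin at the centre of its foot. It stands behind the key stand; leave it.
- bottle_stopper: Cork stopper with brass cap, 29 mm across, 37 mm high, standing on its cap, origin at the centre of its underside. Leave it.

How it is judged:
On the way, in this order (a step that is already met when the one before it is completed fails the run):
1. the red key is home in the lock, not yet turned (horizontal distance between key_red and lock_mouth below 0.005 m and z of key_red in the frame of lock_mouth below 0.003 m and value of joint lock_plug below 0.5 rad), for 0.1 s.
2. the key is turned a quarter and the lid stands ajar (value of joint lock_plug above 1.25 rad and value of joint tasting_box_lid above 0.07 rad), for 0.3 s.
At the end, for the whole second after the job is handed in: Red key home (collar within 3 mm of the plate, axis within 5 mm), gripped with over 2 N and held turned: cylinder beyond 1.25 rad, lid raised to between 0.07 and 0.25 rad. Black key within 20 mm, glass and stopper within 30 mm of where they stood (all of step 2 and value of joint tasting_box_lid below 0.25 rad and contact force between the fingers and key_red above 2 N and horizontal distance between key_red and lock_mouth below 0.005 m and z of key_red in the frame of lock_mouth between -0.003 and 0.003 m and distance of key_black from where it was at the start of the episode below 0.02 m and distance of each of tasting_glass, bottle_stopper from where it was at the start of the episode below 0.03 m); the arm keeps its last pose, push and grip.
It fails at once if the gripper itself pushes on or pries the box, its lid or lock with more than 10 N (contact force between any of the fingers, the arm and tasting_box above 10 N).
It fails at once if the black key is pulled out (distance of key_black from where it was at the start of the episode above 0.02 m).
It fails at once if the glass is pushed away or tipped (distance of tasting_glass from where it was at the start of the episode above 0.03 m or angle between tasting_glass's own z axis and vertical above 0.3 rad).
It fails at once if the stopper is pushed away (distance of bottle_stopper from where it was at the start of the episode above 0.03 m).
It also fails if it takes over 53 s, if anything falls off the work surface, if the arm or the gripper's body presses on something with over 40 N, if the wrist force passes 120 N, or if a joint passes its speed limit or range.

ROBOT

A 7-joint arm with a two-finger parallel gripper is mounted at the origin on the work surface; the furniture and walls round the work are solid. World frame = base frame: x ahead of the robot, y to its left, z up, the work surface at z = 0. Lengths are in m, angles in rad, forces in N, time in s.
With the tool pointing down it reaches from about 0.4 to 0.85 m from the base axis. Payload 4.5 kg.
Tool frame: the origin (TCP) lies at the very end of the fingers, on their centre line; the grasp point (between the pads) lies 19 mm behind it; x points along the fingers, z is the direction in which the jaws open and shut, and the axes are right-handed (so a half turn about x gives the same grasp; the last joint's range is limited). The gripper opens to 88 mm and grips with 3 to 60 N. Pads are 18 mm wide; open, the fingers measure 123 mm over their backs; the gripper's body (75 mm by 187 mm) begins 45 mm behind the grasp point.
Start: joints at [1.223, 0.689, -0.195, 1.565, 0.157, 0.902, -0.215], TCP at [0.233, -0.58, 0.239] pointing down, gripper open.
Joint ranges: [-3.01, 3.01], [-0.46, 2.08], [-1.47, 1.51], [0.13, 2.56], [-1, 4.14], [0.04, 2.09], [-2.66, 2.66]. Speed limits (rad/s): [2.57, 2.57, 3.14, 3.14, 3.14, 3.14, 3.14].

INTERFACE

Orientations are given as a unit quaternion [x, y, z, w].
In Python, from rig import ctrl, imaging, hand_in gives the robot as it stands.
- The arm moves only by the tool drive_tool, never from a script. Its argument "motion" is a list of rows, each an object of numbers: "hand": the closure in counts, from 0 (fully open) to 255 (shut); "dx", "dy", "dz": the shift along the tool's x, y, z in m; "yaw": the turn about the tool's x in degrees. A call has 1 to 5 rows; each row is the pose to reach, as a shift and turn from the pose commanded when the call began, along the tool's axes at that moment; what a row does not reach only later rows make up. A row lasts 1/10 s, in which the tool goes at most 50 mm and 8.59 degrees, less where a joint would pass 70% of its speed; a pose out of reach is approached as far as the arm can. A call with a gripper value outside its range is refused whole. The fingers move at their own pace and stop on an object; "newtons" is the grip in N (left out, the last holds). Time passes only in rows, so rows that repeat a pose let the fingers close. It gives the time, the measured TCP pose, the force and the opening at its end, in the units of the state.
- ctrl.observe(): the state, without advancing time (a new reading comes with each control period).
- imaging.snapshot(name): name is "scene" or "side" or "wrist"; returns the picture (384x512x3 uint8, blue, green, red); there is no depth.
- imaging.camera_params(name): a dict with "K" (3x3 intrinsics, pixels), "R" (3x3) and "t" (3): a world point X has camera coordinates R X + t; the wrist camera has in their place "mount" (4x4, takes a point from camera to tool coordinates, whose origin is the TCP and whose axes are the tool frame's). Camera axes: x right, y down, z forward; pixel columns grow to the right and rows downward; lengths in m; the calibration is good to about 2 mm. A picture is of the moment at which its call begins: read the wrist's pose just before it. camera_params takes no time and is no camera call.
- hand_in(): hands the job in, once; it reports no verdict.
The state is a dict: "time_s": time; "q": joint angles; "qd": joint speeds; "tau": joint torques, N m; "tcp_pos": TCP position; "eef_rot": TCP orientation; "force": force on the tool from outside, world axes, zero at the start; "ft_torque": the same for the moment, N m; "opening": finger opening in m.
Only numpy, scipy, OpenCV 4.12 (cv2) and the standard library are available. Lean on these libraries where they do the work, as an engineer would, in place of code of your own. Each camera call takes 0.05 s, during which the arm holds its last target.

## Working session

There is one attempt and no reset: what is moved stays moved. The work goes in short steps, Python scripts to look and compute and a tool call to move; the robot and the scene stay as the last step left them, time stands still between calls to the robot, and variables do not carry over. Pictures are saved under pics/ and viewed, and the job is handed in when it is done.

Besides the shell and the picture viewer there is one more tool, called after "Call:" as name(argument=value, ...), one argument or row to a line, values as JSON. drive_tool: Moves the arm, as the interface text tells. Its arguments: {"type":"object","properties":{"motion":{"type":"array"},"newtons":{"type":"number"}},"required":["motion"]}

```bash
ls; mkdir -p pics
python3 - <<'E'
from rig import ctrl, imaging
import cv2, numpy as np
s=ctrl.observe(); print({k:np.round(v,4) for k,v in s.items()})
for n in ("scene","side","wrist"):
    im=imaging.snapshot(n); cv2.imwrite(f"pics/{n}0.png",im)
    p=imaging.camera_params(n); print(n,{k:np.round(v,4).tolist() for k,v in p.items()})
E
```

```text
pics
{'time_s': np.float64(0.0), 'q': array([ 1.2228,  0.69  , -0.1945,  1.5663,  0.1573,  0.9025, -0.2151]), 'qd': array([ 0.0009,  0.0006, -0.0002,  0.0002,  0.0004,  0.0006,  0.    ]), 'tau': array([-3.00000e-04, -5.27554e+01, -1.26680e+00, -1.53428e+01,
       -5.26000e-02,  6.50000e-03,  2.00000e-04]), 'tcp_pos': array([ 0.2326, -0.5794,  0.2379]), 'eef_rot': array([ 0.3963,  0.5864, -0.3957,  0.5852]), 'force': array([ 0.4788, -0.8204, -0.001 ]), 'ft_torque': array([-0.0524, -0.016 ,  0.0049]), 'opening': np.float64(0.0883)}
scene {'K': [[482.6802, 0.0, 253.0866], [0.0, 482.6802, 190.4874], [0.0, 0.0, 1.0]], 'R': [[0.8639, -0.5034, -0.0184], [-0.2724, -0.4361, -0.8577], [0.4237, 0.7459, -0.5139]], 't': [-0.4838, 0.2148, 1.0299]}
side {'K': [[449.3092, 0.0, 247.8581], [0.0, 449.3092, 197.0783], [0.0, 0.0, 1.0]], 'R': [[-0.9506, -0.3102, -0.0112], [-0.1484, 0.4857, -0.8614], [0.2726, -0.8172, -0.5078]], 't': [0.5438, 0.131, 0.8616]}
wrist {'K': [[283.403, 0.0, 254.4581], [0.0, 283.403, 187.7806], [0.0, 0.0, 1.0]], 'mount': [[-0.0012, -0.3027, 0.9531, -0.1462], [-0.0011, -0.9531, -0.3027, 0.0798], [1.0, -0.0015, 0.0008, 0.0008], [0.0, 0.0, 0.0, 1.0]]}
```

View pics/scene0.png

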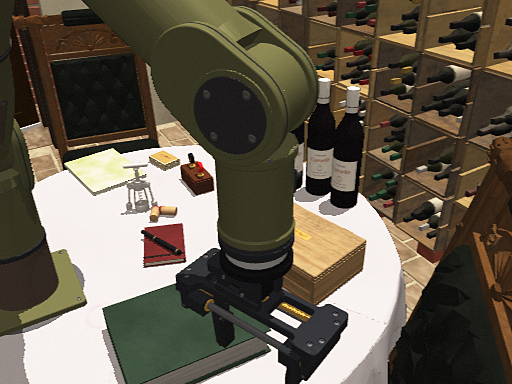

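View pics/side0.png

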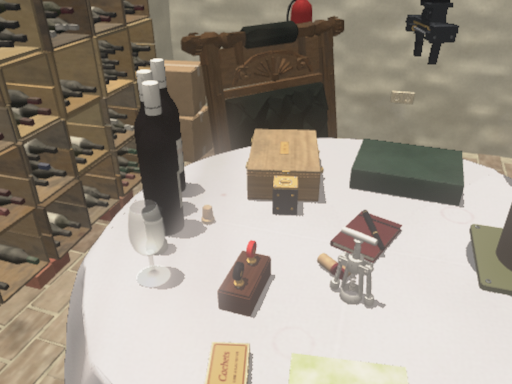

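View pics/wrist0.png

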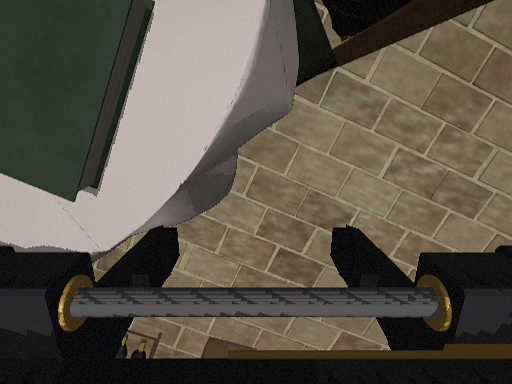

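The side view shows the stand: red key about (251,247), black key about (239,270). The lock's brass top is at (286,180), the glass at (150,245) and the stopper at (207,214). The scene view is partly blocked by the arm. I'll zoom in on the side view.

```bash
cat > h.py <<'E'
import numpy as np, cv2
from rig import ctrl, imaging
from scipy.spatial.transform import Rotation as Rn
def cam(n,s=None):
    p=imaging.camera_params(n); K=np.array(p['K'])
    if n!='wrist': return K,np.array(p['R']),np.array(p['t'])
    s=s or ctrl.observe()
    T=np.eye(4);T[:3,:3]=Rn.from_quat(s['eef_rot']).as_matrix();T[:3,3]=s['tcp_pos']
    W=np.linalg.inv(T@np.array(p['mount'])); return K,W[:3,:3],W[:3,3]
def plane(c,uv,z):
    K,R,t=c; o=-R.T@t; d=R.T@np.linalg.solve(K,[uv[0],uv[1],1.]); return o+d*(z-o[2])/d[2]
def proj(c,X):
    K,R,t=c; q=K@(R@np.asarray(X,float)+t); return q[:2]/q[2]
def zoom(im,x0,y0,x1,y1,f,name):
    cv2.imwrite(name,cv2.resize(im[y0:y1,x0:x1],None,fx=f,fy=f,interpolation=cv2.INTER_CUBIC))
E
python3 - <<'E'
from h import *
im=cv2.imread('pics/side0.png'); zoom(im,195,120,335,320,3,'pics/side0z.png')
c=cam('side')
for n,uv,z in [('red',(251,247),.075),('black',(239,270),.075),('lock',(286,180),.072),('stopper',(207,220),0),('glass',(152,276),0)]:
    print(n,plane(c,uv,z).round(3))
E
```

```text
red [0.501 0.199 0.075]
black [0.5   0.265 0.075]
lock [ 0.503 -0.068  0.072]
stopper [0.657 0.037 0.   ]
glass [0.682 0.245 0.   ]
```

View pics/side0z.png

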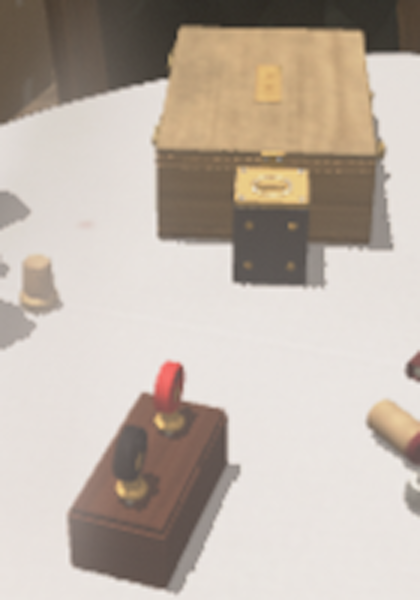

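Run:
```python
from h import *
s=ctrl.observe(); R=Rn.from_quat(s['eef_rot']).as_matrix(); print(R.round(3))
c=cam('side'); print([plane(c,p,0).round(3) for p in [(165,232),(180,190)]])
print((R.T@(np.array([.47,.15,.26])-s['tcp_pos'])).round(3))
# wrist view offset: where optical axis hits z=0.07 if jaw stays
```

```text
[[-0.001  0.928  0.373]
 [ 0.001  0.373 -0.928]
 [-1.    -0.    -0.001]]
[array([0.726, 0.107, 0.   ]), array([ 0.774, -0.07 ,  0.   ])]
[-0.021  0.492 -0.589]
```

Call:
drive_tool(
  motion=[
    {"dx": -0.01,"dy": 0.032,"dz": -0.038},
    {"dx": -0.02,"dy": 0.064,"dz": -0.076},
    {"dx": -0.03,"dy": 0.096,"dz": -0.114},
    {"dx": -0.03,"dy": 0.128,"dz": -0.152},
    {"dx": -0.03,"dy": 0.16,"dz": -0.19},
  ],
)

```text
validation failed for argument at $.mo...
```

Call:
drive_tool(
  motion=[
    {"dy": 0.032,"dz": -0.038},
    {"dy": 0.064,"dz": -0.076},
    {"dy": 0.096,"dz": -0.114},
    {"dy": 0.128,"dz": -0.152},
    {"dy": 0.16,"dz": -0.19},
  ],
)

```text
validation failed for argument at $.mo...
```

Run:
```python
from h import *
s=ctrl.observe(); print({k:np.round(v,4) for k,v in s.items()})
R=Rn.from_quat(s['eef_rot']).as_matrix(); print(R.round(3))
print((R.T@(np.array([.47,.16,.26])-s['tcp_pos'])).round(3))
im=imaging.snapshot('wrist'); cv2.imwrite('pics/w1.png',im)
```

```text
{'time_s': np.float64(0.15), 'q': array([ 1.2228,  0.6898, -0.1945,  1.566 ,  0.1573,  0.9025, -0.2151]), 'qd': array([ 0.0002, -0.0024,  0.0005, -0.0028,  0.0004, -0.    ,  0.0004]), 'tau': array([-1.30000e-03, -5.27860e+01, -1.26850e+00, -1.53585e+01,
       -5.25000e-02,  4.00000e-03,  1.00000e-04]), 'tcp_pos': array([ 0.2327, -0.5796,  0.2381]), 'eef_rot': array([ 0.3963,  0.5862, -0.3958,  0.5854]), 'force': array([ 0.4557, -0.1044, -0.3476]), 'ft_torque': array([-0.0005,  0.0052,  0.0134]), 'opening': np.float64(0.0882)}
[[-0.001  0.928  0.373]
 [ 0.001  0.373 -0.928]
 [-1.    -0.    -0.001]]
[-0.021  0.496 -0.598]
```

View pics/w1.png

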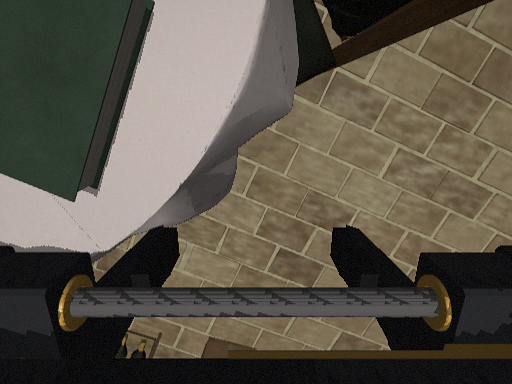

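The move was refused, and nothing moved (same picture as before). All fields are probably required in each row.

Call:
drive_tool(
  motion=[
    {"hand": 0,"dx": -0.01,"dy": 0.032,"dz": -0.038,"yaw": 0},
    {"hand": 0,"dx": -0.02,"dy": 0.064,"dz": -0.076,"yaw": 0},
    {"hand": 0,"dx": -0.03,"dy": 0.096,"dz": -0.114,"yaw": 0},
    {"hand": 0,"dx": -0.03,"dy": 0.128,"dz": -0.152,"yaw": 0},
    {"hand": 0,"dx": -0.03,"dy": 0.16,"dz": -0.19,"yaw": 0},
  ],
)

```text
time_s: 0.7
tcp_pos: [0.3106, -0.3436, 0.2691]
eef_rot: [0.396, 0.585, -0.396, 0.586]
force: [1.1, -0.5, -0.1]
opening: 0.0877
```

Run:
```python
from h import *
s=ctrl.observe(); print({k:np.round(v,4) for k,v in s.items()})
R=Rn.from_quat(s['eef_rot']).as_matrix(); print(R.round(3))
print((R.T@(np.array([.47,.16,.26])-s['tcp_pos'])).round(3))
```

```text
{'time_s': np.float64(0.7), 'q': array([ 0.8762,  0.4389, -0.2053,  1.9958,  0.132 ,  0.7181, -0.5991]), 'qd': array([-0.9011, -0.3317, -0.0326,  0.6991, -0.0261, -0.3788, -0.9472]), 'tau': array([  6.7689, -37.5514,   0.3801, -13.1318,   0.1161,   0.5891,
         1.0528]), 'tcp_pos': array([ 0.3106, -0.3436,  0.2691]), 'eef_rot': array([ 0.3962,  0.5853, -0.3962,  0.5861]), 'force': array([ 1.1152, -0.5222, -0.1422]), 'ft_torque': array([-0.0076, -0.0507, -0.017 ]), 'opening': np.float64(0.0877)}
[[ 0.001  0.928  0.372]
 [-0.001  0.372 -0.928]
 [-1.     0.001  0.001]]
[ 0.009  0.335 -0.408]
```

Call:
drive_tool(
  motion=[
    {"hand": 0,"dx": 0,"dy": 0.032,"dz": -0.038,"yaw": -8},
    {"hand": 0,"dx": 0,"dy": 0.064,"dz": -0.077,"yaw": -16},
    {"hand": 0,"dx": 0,"dy": 0.096,"dz": -0.115,"yaw": -24},
    {"hand": 0,"dx": 0,"dy": 0.128,"dz": -0.154,"yaw": -32},
    {"hand": 0,"dx": 0,"dy": 0.16,"dz": -0.192,"yaw": -40},
  ],
)

```text
time_s: 1.2
tcp_pos: [0.3872, -0.106, 0.2689]
eef_rot: [0.17, 0.686, -0.17, 0.687]
force: [0.6, -1.2, 0.3]
opening: 0.088
```

Run:
```python
from h import *
s=ctrl.observe(); print(s['q'].round(2))
R=Rn.from_quat(s['eef_rot']).as_matrix(); print(R.round(3))
print((R.T@(np.array([.47,.16,.26])-s['tcp_pos'])).round(3))
```

```text
[ 0.46  0.38 -0.42  2.15  0.25  0.66 -0.62]
[[ 0.001  0.467  0.884]
 [-0.     0.884 -0.467]
 [-1.    -0.     0.001]]
[ 0.009  0.274 -0.051]
```

Call:
drive_tool(
  motion=[
    {"hand": 0,"dx": 0,"dy": 0.05,"dz": -0.01,"yaw": -8},
    {"hand": 0,"dx": 0,"dy": 0.1,"dz": -0.02,"yaw": -16},
    {"hand": 0,"dx": 0,"dy": 0.15,"dz": -0.03,"yaw": -23},
    {"hand": 0,"dx": 0,"dy": 0.19,"dz": -0.04,"yaw": -23},
    {"hand": 0,"dx": 0,"dy": 0.23,"dz": -0.04,"yaw": -23},
  ],
)

```text
time_s: 1.7
tcp_pos: [0.4595, 0.1166, 0.2688]
eef_rot: [0.031, 0.707, -0.031, 0.706]
force: [1.1, -0.8, 0.5]
opening: 0.0885
```

Run:
```python
from h import *
im=imaging.snapshot('side')
s=ctrl.observe(); im=imaging.snapshot('wrist'); cv2.imwrite('pics/w2.png',im);print(s['q'].round(2), s['tcp_pos'],s['qd'].round(2))
R=Rn.from_quat(s['eef_rot']).as_matrix(); print(R.round(3))
cv2.imwrite('pics/scene2.png',imaging.snapshot('scene'))
```

```text
[-0.01  0.49 -0.53  1.95  0.33  0.78 -0.8 ] [0.463551   0.12406682 0.26958402] [ 0.07 -0.04 -0.    0.06 -0.01 -0.05  0.11]
[[ 0.005  0.081  0.997]
 [ 0.009  0.997 -0.081]
 [-1.     0.009  0.005]]
```

View pics/w2.png

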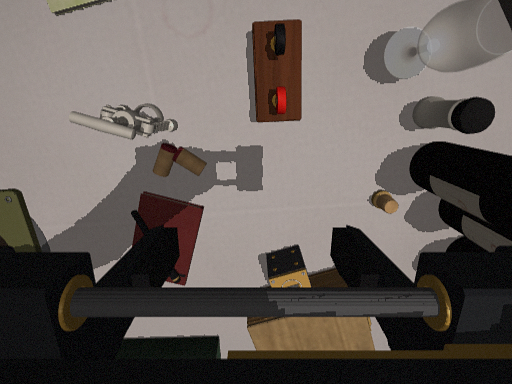

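View pics/scene2.png

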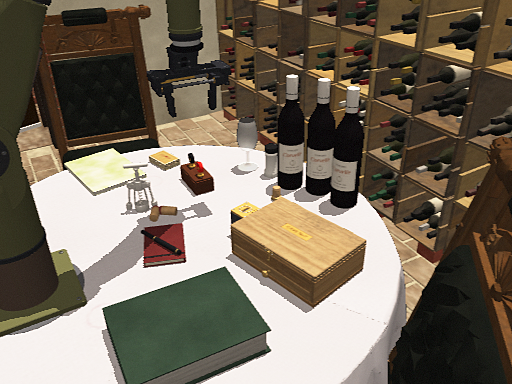

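Run:
```python
from h import *
im=cv2.imread('pics/w2.png'); zoom(im,240,10,320,130,6,'pics/w2a.png'); zoom(im,240,235,340,335,6,'pics/w2b.png')
im=cv2.imread('pics/side0.png'); zoom(im,265,165,310,220,12,'pics/s0b.png')
im=cv2.imread('pics/scene2.png'); zoom(im,220,190,290,230,10,'pics/sc2b.png')
```

```text
(no output)
```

View pics/w2a.png

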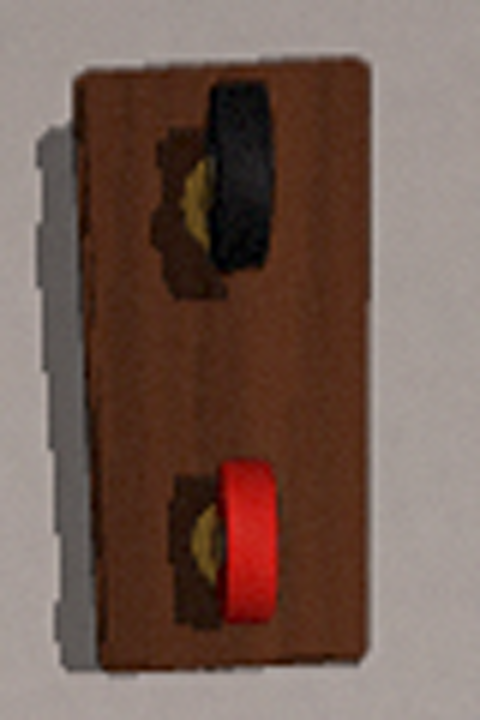

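View pics/w2b.png

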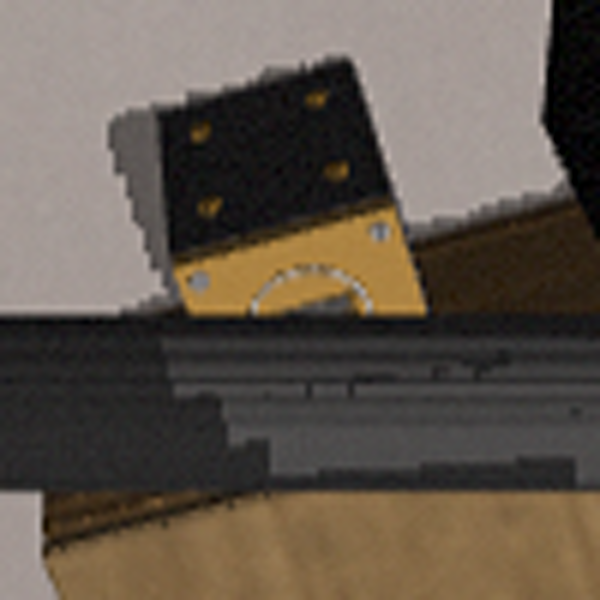

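View pics/s0b.png

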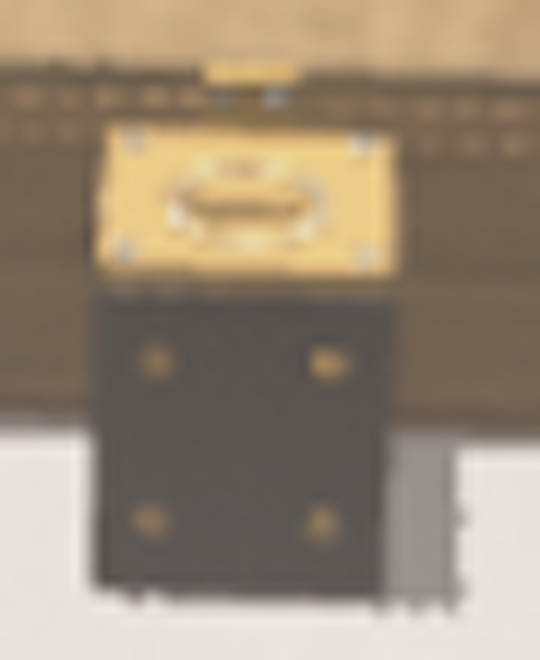

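View pics/sc2b.png

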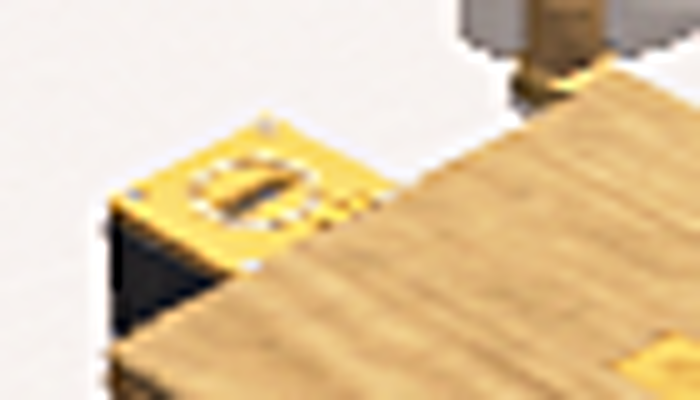

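Run:
```python
from h import *
pos=np.array([0.463551,0.12406682,0.26958402])
q=Rn.from_matrix(np.array([[0.005,0.081,0.997],[0.009,0.997,-0.081],[-1,0.009,0.005]])).as_quat()
cw=cam('wrist',dict(tcp_pos=pos,eef_rot=q)); cs=cam('side'); cc=cam('scene')
def Z(U,f,x,y): return ((U[0]+.5)/f-.5+x,(U[1]+.5)/f-.5+y)
print('camw',(-cw[1].T@cw[2]).round(3))
for U in [(80,72),(370,58),(365,660),(108,668)]: print('stand',plane(cw,Z(U,6,240,10),.044).round(4))
print('red',plane(cw,Z((248,541),6,240,10),.075).round(4),'black',plane(cw,Z((240,175),6,240,10),.075).round(4))
for z in (.056,.071,.087): print('edges z',z,[plane(cw,Z(u,6,240,10),z).round(4)[:2] for u in [(219,541),(277,541),(248,460),(248,622)]])
P=[plane(cs,Z(U,12,265,165),.072) for U in [(105,125),(397,130),(398,275),(97,272),(248,207)]]
print('lock side',np.round(P,4)); print('lock scene',plane(cc,Z((255,192),10,220,190),.072).round(4),
 [plane(cc,Z(u,10,220,190),.072).round(4)[:2] for u in [(112,200),(262,118),(245,268)]])
im=cv2.imread('pics/side0.png').astype(int)
m=((im[...,2]>120)&(im[...,1]<80)&(im[...,0]<90)).astype(np.uint8); m[:200]=0
n,l,st,ce=cv2.connectedComponentsWithStats(m); i=1+np.argmax(st[1:,4]); print('side red',st[i],ce[i],plane(cs,ce[i],.071).round(4))
# wrist b
for U in [(175,262),(395,203),(320,310)]: print('lock wrist',plane(cw,Z(U,6,240,235),.072).round(4))
```

```text
camw [0.47  0.201 0.417]
stand [0.478 0.288 0.044]
stand [0.5342 0.2859 0.044 ]
stand [0.5294 0.1722 0.044 ]
stand [0.4745 0.1751 0.044 ]
red [0.5028 0.1987 0.075 ] black [0.5048 0.262  0.075 ]
edges z 0.056 [array([0.4988, 0.1991]), array([0.5105, 0.1981]), array([0.5055, 0.214 ]), array([0.5037, 0.1827])]
edges z 0.071 [array([0.4976, 0.1991]), array([0.5088, 0.1982]), array([0.504 , 0.2135]), array([0.5024, 0.1835])]
edges z 0.087 [array([0.4963, 0.1992]), array([0.507 , 0.1983]), array([0.5024, 0.2129]), array([0.5009, 0.1843])]
lock side [[ 0.5366 -0.0835  0.072 ]
 [ 0.4824 -0.0977  0.072 ]
 [ 0.4697 -0.0421  0.072 ]
 [ 0.5227 -0.0271  0.072 ]
 [ 0.5022 -0.0594  0.072 ]]
lock scene [ 0.5024 -0.0633  0.072 ] [array([ 0.4715, -0.0482]), array([ 0.5202, -0.0352]), array([ 0.4844, -0.0905])]Traceback (most recent call last):
  File "<stdin>", line 15, in <module>
    return _wrapfunc(a, 'argmax', axis=axis, out=out, **kwds)
    return bound(*args, **kwds)
ValueError: attempt to get argmax of an empty sequence
```

```bash
cat >> h.py <<'E'
def goal(x,y,z,head):
    s=ctrl.observe(); R=Rn.from_quat(s['eef_rot']).as_matrix()
    h=np.degrees(np.arctan2(R[1,2],R[0,2])); d=R.T@(np.array([x,y,z])-s['tcp_pos'])
    print('t',round(float(s['time_s']),2),'pos',s['tcp_pos'].round(4),'head',h.round(2),'tilt',R[:,0].round(4),'q',s['q'].round(2),'op',round(float(s['opening']),4),'F',np.round(s['force'],1))
    print('need dx,dy,dz',(d*1000).round(1),'mm yaw',round((h-head+180)%360-180,2))
E
python3 -c "
from h import *
goal(.5028,.1985,.12,-2.3)"
```

```text
t 1.85 pos [0.4608 0.1167 0.2687] head -4.86 tilt [ 8.0e-04  1.8e-03 -1.0e+00] q [ 0.    0.49 -0.52  1.95  0.33  0.78 -0.79] op 0.0883 F [ 0.3 -1.5  0.2]
need dx,dy,dz [148.9  84.8  34.9] mm yaw -2.56
```

Call:
drive_tool(
  motion=[
    {"hand": 0,"dx": 0.03,"dy": 0.04,"dz": 0.017,"yaw": -2.6},
    {"hand": 0,"dx": 0.06,"dy": 0.0848,"dz": 0.0349,"yaw": -2.6},
    {"hand": 0,"dx": 0.1,"dy": 0.0848,"dz": 0.0349,"yaw": -2.6},
    {"hand": 0,"dx": 0.14,"dy": 0.0848,"dz": 0.0349,"yaw": -2.6},
    {"hand": 0,"dx": 0.149,"dy": 0.0848,"dz": 0.0349,"yaw": -2.6},
  ],
)

```text
time_s: 2.35
tcp_pos: [0.4998, 0.1921, 0.116]
eef_rot: [0.014, 0.709, -0.018, 0.704]
force: [-0.7, -0.6, 0.6]
opening: 0.088
```

Run:
```python
from h import *
cv2.imwrite('pics/w3.png',imaging.snapshot('wrist')); cv2.imwrite('pics/s3.png',imaging.snapshot('side'))
goal(.5028,.1985,.052,-2.3)
```

```text
t 2.45 pos [0.5016 0.1932 0.1189] head -2.6 tilt [-0.003  -0.0027 -1.    ] q [-0.23  0.78 -0.37  1.92  0.52  0.54 -1.01] op 0.088 F [ 0.6 -0.8  0.4]
need dx,dy,dz [66.9  5.5  1.2] mm yaw -0.3
```

View pics/w3.png

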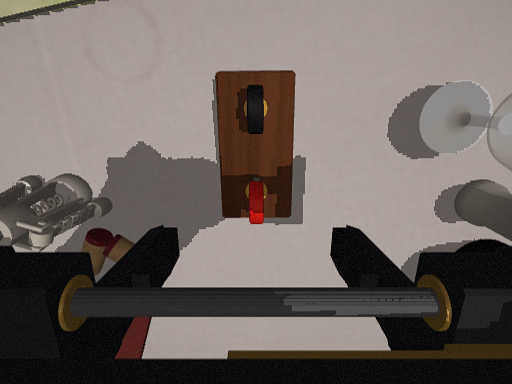

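View pics/s3.png

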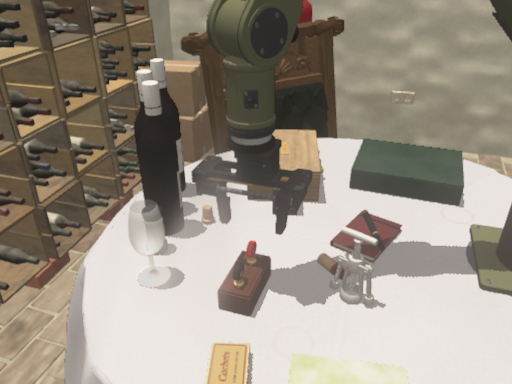

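Run:
```python
from h import *
im=cv2.imread('pics/w3.png').astype(int); s=ctrl.observe()
q=dict(tcp_pos=[.5012,.193,.1182],eef_rot=s['eef_rot']); c=cam('wrist',q)
m=((im[...,2]>110)&(im[...,1]<70)&(im[...,0]<70)).astype(np.uint8); m[240:]=0;m[:,:230]=0
n,l,st,ce=cv2.connectedComponentsWithStats(m); 
i=1+np.argmax(st[1:,4]); print(st[i],ce[i]); x,y,w,h=st[i][:4]
for z in(.071,.087): print([plane(c,p,z).round(4)[:2] for p in [ce[i],(x-.5,ce[i][1]),(x+w-.5,ce[i][1]),(ce[i][0],y-.5),(ce[i][0],y+h-.5)]])
m2=((im[...,2]>60)&(im[...,2]-im[...,0]>25)).astype(np.uint8); m2[240:]=0;m2[:,:200]=0;m2[:,310:]=0;m2[:60]=0
for p in [(218,71),(295,71),(291.5,217),(222,217)]: print(plane(c,p,.044).round(4)[:2])
```

```text
[250 194  14  30 372] [256.05645161 209.19086022]
[array([0.5036, 0.193 ]), array([0.4988, 0.1932]), array([0.5091, 0.1927]), array([0.5041, 0.2052]), array([0.5031, 0.1815])]
[array([0.5038, 0.1995]), array([0.4994, 0.1997]), array([0.5088, 0.1993]), array([0.5043, 0.2107]), array([0.5034, 0.189 ])]
[0.4806 0.2904]
[0.536  0.2878]
[0.5328 0.1735]
[0.4742 0.1762]
```

Call:
drive_tool(
  motion=[
    {"hand": 0,"dx": 0.02,"dy": 0.0055,"dz": 0.002,"yaw": 0},
    {"hand": 0,"dx": 0.045,"dy": 0.0055,"dz": 0.002,"yaw": 0},
    {"hand": 0,"dx": 0.065,"dy": 0.0055,"dz": 0.002,"yaw": 0},
    {"hand": 0,"dx": 0.067,"dy": 0.0055,"dz": 0.002,"yaw": 0},
  ],
)

```text
time_s: 2.85
tcp_pos: [0.505, 0.1997, 0.0532]
eef_rot: [0.016, 0.707, -0.016, 0.707]
force: [0.2, 0.1, -0.1]
opening: 0.0886
```

Run:
```python
from h import *
cv2.imwrite('pics/s4.png',imaging.snapshot('side'))
goal(.5035,.199,.052,-2.3)
im=cv2.imread('pics/s4.png'); zoom(im,170,130,330,320,3.5,'pics/s4z.png')
```

```text
t 2.9 pos [0.5054 0.2    0.0537] head -2.59 tilt [ 1.e-03 -2.e-04 -1.e+00] q [-0.29  0.89 -0.28  1.94  0.59  0.4  -1.08] op 0.088 F [ 0.1  0.2 -0.4]
need dx,dy,dz [ 1.7 -1.1 -1.8] mm yaw -0.29
```

View pics/s4z.png

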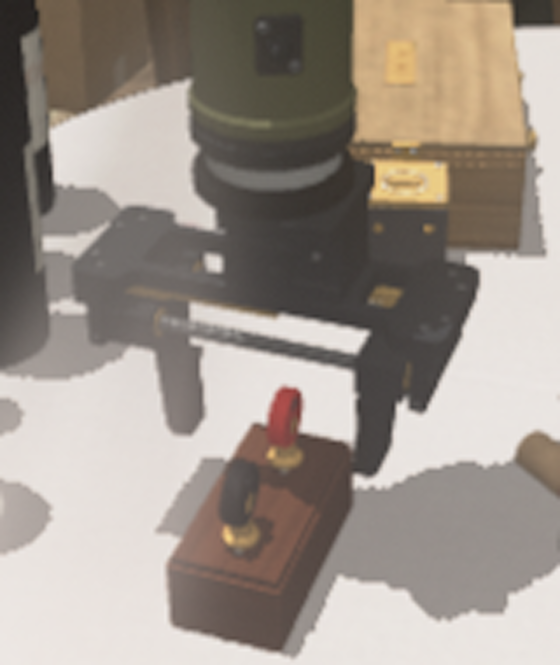

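Call:
drive_tool(
  motion=[
    {"hand": 120,"dx": 0.0015,"dy": -0.001,"dz": -0.0015,"yaw": -0.3},
    {"hand": 200,"dx": 0.0015,"dy": -0.001,"dz": -0.0015,"yaw": -0.3},
    {"hand": 255,"dx": 0.0015,"dy": -0.001,"dz": -0.0015,"yaw": -0.3},
    {"hand": 255,"dx": 0.0015,"dy": -0.001,"dz": -0.0015,"yaw": -0.3},
    {"hand": 255,"dx": 0.0015,"dy": -0.001,"dz": -0.0015,"yaw": -0.3},
  ],
  newtons=40,
)

```text
time_s: 3.4
tcp_pos: [0.5034, 0.1998, 0.0515]
eef_rot: [0.014, 0.707, -0.014, 0.707]
force: [0.3, -0.5, -0.9]
opening: 0.05
```

Run:
```python
from h import *
goal(.5035,.199,.052,-2.3)
```

```text
t 3.4 pos [0.5034 0.1998 0.0515] head -2.23 tilt [ 5.e-04  2.e-04 -1.e+00] q [-0.3   0.89 -0.28  1.94  0.6   0.39 -1.08] op 0.05 F [ 0.3 -0.5 -0.9]
need dx,dy,dz [-0.5 -0.8  0.2] mm yaw 0.07
```

Call:
drive_tool(
  motion=[
    {"hand": 255,"dx": 0,"dy": 0,"dz": 0,"yaw": 0},
    {"hand": 255,"dx": 0,"dy": 0,"dz": 0,"yaw": 0},
    {"hand": 255,"dx": 0,"dy": 0,"dz": 0,"yaw": 0},
    {"hand": 255,"dx": 0,"dy": 0,"dz": 0,"yaw": 0},
    {"hand": 255,"dx": 0,"dy": 0,"dz": 0,"yaw": 0},
  ],
)

```text
time_s: 3.9
tcp_pos: [0.5027, 0.1997, 0.0511]
eef_rot: [0.014, 0.707, -0.014, 0.707]
force: [-4.1, 0.3, 4.2]
opening: 0.0104
```

Run:
```python
from h import *
goal(.5035,.199,.052,-2.3)
im=imaging.snapshot('side'); zoom(im,170,130,330,320,3.5,'pics/s5z.png')
```

```text
t 3.9 pos [0.5027 0.1997 0.0511] head -2.22 tilt [-9.e-04 -4.e-04 -1.e+00] q [-0.3   0.89 -0.28  1.94  0.6   0.39 -1.08] op 0.0104 F [-4.1  0.3  4.2]
need dx,dy,dz [-0.9 -0.6  0.9] mm yaw 0.08
```

View pics/s5z.png

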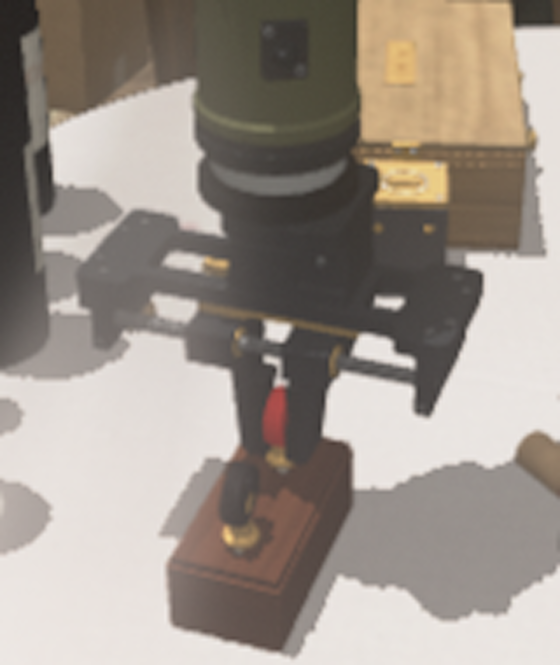

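Call:
drive_tool(
  motion=[
    {"hand": 255,"dx": 0,"dy": 0,"dz": 0,"yaw": 0},
    {"hand": 255,"dx": -0.015,"dy": 0,"dz": 0,"yaw": 0},
    {"hand": 255,"dx": -0.04,"dy": 0,"dz": 0,"yaw": 0},
    {"hand": 255,"dx": -0.08,"dy": 0,"dz": 0,"yaw": 0},
    {"hand": 255,"dx": -0.12,"dy": 0,"dz": 0,"yaw": 0},
  ],
  newtons=55,
)

```text
time_s: 4.45
tcp_pos: [0.503, 0.1994, 0.1721]
eef_rot: [0.014, 0.707, -0.014, 0.707]
force: [0.4, -0.3, -0.4]
opening: 0.0095
```

Run:
```python
from h import *
im=imaging.snapshot('side'); cv2.imwrite('pics/s6.png',im);zoom(im,170,80,330,320,2.5,'pics/s6z.png')
im=imaging.snapshot('wrist'); cv2.imwrite('pics/w6.png',im)
goal(.503,-.0625,.18,105)
```

```text
t 4.55 pos [0.5062 0.2015 0.1758] head -2.26 tilt [ 0.0088  0.0048 -0.9999] q [-0.2   0.7  -0.45  1.87  0.47  0.66 -0.96] op 0.0093 F [ 0.3  1.4 -0.2]
need dx,dy,dz [  -5.5 -263.9    7.2] mm yaw -107.26
```

View pics/s6z.png

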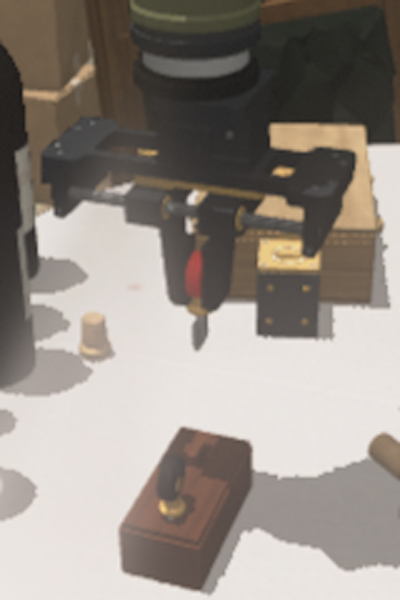

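View pics/w6.png

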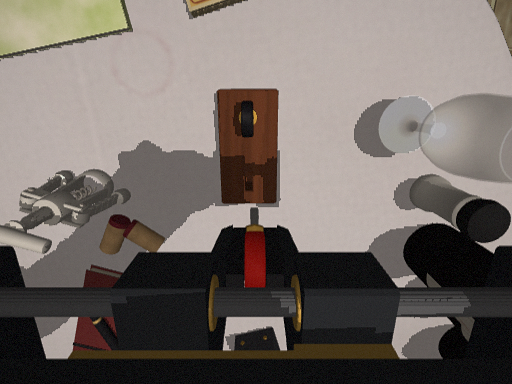

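Call:
drive_tool(
  motion=[
    {"hand": 255,"dx": 0,"dy": -0.02,"dz": 0,"yaw": -8.5},
    {"hand": 255,"dx": 0,"dy": -0.04,"dz": 0,"yaw": -17},
    {"hand": 255,"dx": 0,"dy": -0.06,"dz": 0,"yaw": -25.5},
    {"hand": 255,"dx": 0,"dy": -0.08,"dz": 0,"yaw": -34},
    {"hand": 255,"dx": 0,"dy": -0.1,"dz": 0,"yaw": -42.5},
  ],
)

```text
time_s: 5.05
tcp_pos: [0.499, 0.0987, 0.1703]
eef_rot: [-0.245, 0.663, 0.245, 0.663]
force: [0.4, -0.5, -0.1]
opening: 0.0097
```

```bash
python3 -c "
from h import *
goal(.503,-.0625,.18,105)"
```

```text
t 5.05 pos [0.499  0.0987 0.1703] head 40.62 tilt [-8.e-04 -4.e-04 -1.e+00] q [ 0.11  0.72 -0.66  1.97  0.68  0.7  -0.26] op 0.0097 F [ 0.4 -0.5 -0.1]
need dx,dy,dz [  -9.6 -124.9 -101.9] mm yaw -64.38
```

Call:
drive_tool(
  motion=[
    {"hand": 255,"dx": 0,"dy": -0.03,"dz": -0.007,"yaw": -8.5},
    {"hand": 255,"dx": 0,"dy": -0.06,"dz": -0.014,"yaw": -17},
    {"hand": 255,"dx": 0,"dy": -0.09,"dz": -0.021,"yaw": -25.5},
    {"hand": 255,"dx": 0,"dy": -0.12,"dz": -0.028,"yaw": -34},
    {"hand": 255,"dx": 0,"dy": -0.15,"dz": -0.035,"yaw": -42.5},
  ],
)

```text
time_s: 5.55
tcp_pos: [0.5697, -0.0389, 0.1701]
eef_rot: [-0.469, 0.53, 0.469, 0.529]
force: [0.2, -0.2, -0.9]
opening: 0.0094
```

Call:
drive_tool(
  motion=[
    {"hand": 255,"dx": 0,"dy": 0,"dz": 0,"yaw": -8.5},
    {"hand": 255,"dx": 0,"dy": 0,"dz": 0,"yaw": -17},
    {"hand": 255,"dx": 0,"dy": 0,"dz": 0,"yaw": -21.9},
    {"hand": 255,"dx": 0,"dy": 0,"dz": 0,"yaw": -21.9},
    {"hand": 255,"dx": 0,"dy": 0,"dz": 0,"yaw": -21.9},
  ],
)

```text
time_s: 6.05
tcp_pos: [0.5693, -0.0374, 0.1704]
eef_rot: [-0.559, 0.433, 0.56, 0.432]
force: [1.2, -0.0, -1.0]
opening: 0.0096
```

Run:
```python
from h import *
s=ctrl.observe(); im=imaging.snapshot('wrist'); cv2.imwrite('pics/w7.png',im)
np.savez('w7.npz',p=s['tcp_pos'],q=s['eef_rot'])
goal(.503,-.0625,.18,105)
im=imaging.snapshot('side'); cv2.imwrite('pics/s7.png',im)
im=imaging.snapshot('scene'); cv2.imwrite('pics/sc7.png',im)
```

```text
t 6.1 pos [ 0.5694 -0.0374  0.1707] head 104.57 tilt [-7.e-04 -2.e-04 -1.e+00] q [ 0.51  0.88 -0.97  1.78  0.87  0.98  1.  ] op 0.0095 F [ 0.1 -0.  -0.6]
need dx,dy,dz [-9.3 70.6 -7.6] mm yaw -0.43
```

View pics/w7.png

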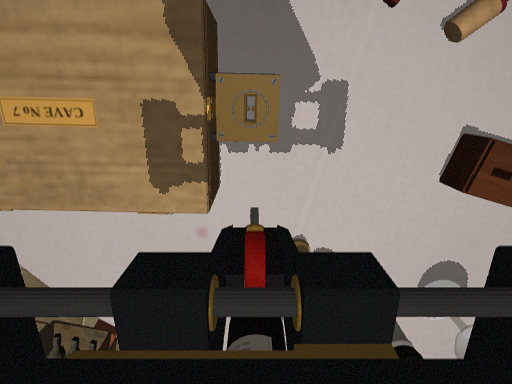

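View pics/s7.png

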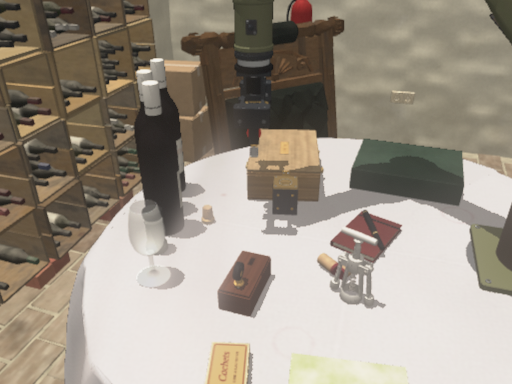

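Run:
```python
from h import *
im=cv2.imread('pics/w7.png'); zoom(im,205,60,295,155,6,'pics/w7a.png'); zoom(im,215,195,300,295,6,'pics/w7b.png')
```

```text
(no output)
```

View pics/w7a.png

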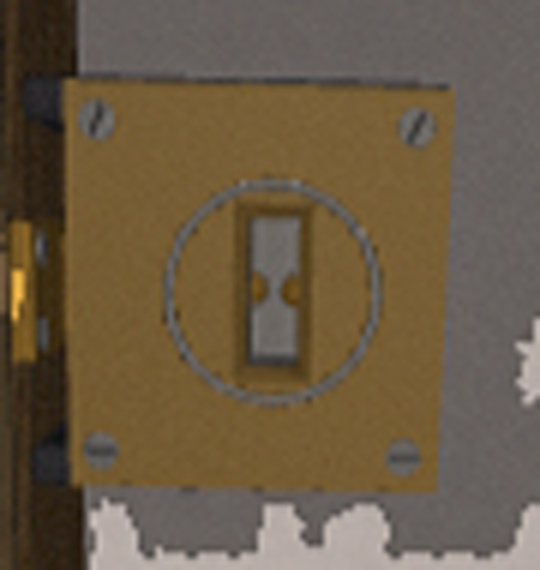

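View pics/w7b.png

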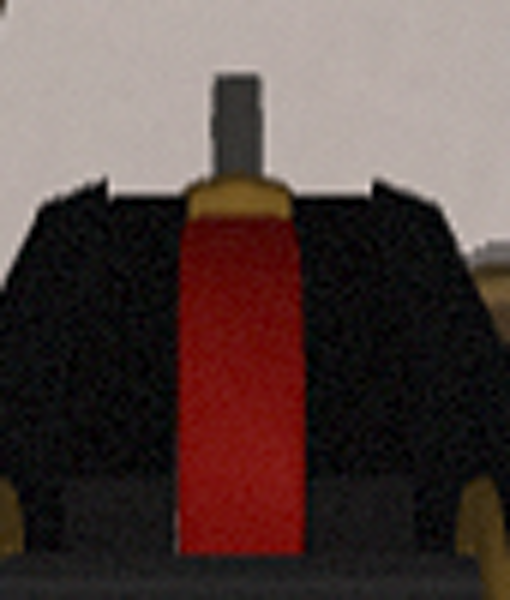

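Run:
```python
from h import *
d=np.load('w7.npz'); s=dict(tcp_pos=d['p'],eef_rot=d['q']); c=cam('wrist',s); R=Rn.from_quat(d['q']).as_matrix()
def Z(U,f,x,y): return ((U[0]+.5)/f-.5+x,(U[1]+.5)/f-.5+y)
A=lambda U:plane(c,Z(U,6,205,60),.072)
P=[A(u) for u in [(65,80),(454,90),(437,492),(72,485),(272.5,292)]]; print(np.round(P,4)); print('mean corners',np.mean(P[:4],0).round(4))
for a,b in [(3,0),(2,1),(0,1),(3,2)]:
    v=P[b]-P[a]; print('edge',np.linalg.norm(v).round(4),np.degrees(np.arctan2(v[1],v[0])).round(2))
bl=[A(u) for u in [(234,382),(234,203),(312,203),(312,382)]]; print('bevel mean',np.mean(bl,0).round(4))
print('slot in tool',(R.T@(P[4]-d['p'])).round(4))
def B(U,x):
    M=np.array(imaging.camera_params('wrist')['mount']); K=c[0]; u=Z(U,6,215,195); r=M[:3,:3]@np.linalg.solve(K,[*u,1]); return (M[:3,3]+r*(x-M[0,3])/r[0]).round(4)
print('collar edge',B((239.5,177),.0071),'sides L R',B((187,205),.0031),B((292,205),.0031)); print('tip',B((237,75),.0361),B((237,75),.0321), 'tip L,R',B((213,78),.0321),B((263,78),.0321))
print('head LR',B((182,350),-.0119),B((304,350),-.0119))
```

```text
[[ 0.4841 -0.0928  0.072 ]
 [ 0.4723 -0.0421  0.072 ]
 [ 0.5245 -0.0296  0.072 ]
 [ 0.5367 -0.0805  0.072 ]
 [ 0.5036 -0.0592  0.072 ]]
mean corners [ 0.5044 -0.0612  0.072 ]
edge 0.054 -166.85
edge 0.0537 -166.53
edge 0.0521 103.11
edge 0.0524 103.39
bevel mean [ 0.5038 -0.0591  0.072 ]
slot in tool [ 0.0985  0.0689 -0.0046]
collar edge [ 0.0071  0.0062 -0.0009] sides L R [ 0.0031  0.0051 -0.0059] [0.0031 0.0051 0.0042]
tip [ 0.0361  0.0055 -0.0012] [ 0.0321  0.007  -0.0012] tip L,R [ 0.0321  0.0067 -0.0039] [0.0321 0.0067 0.0018]
head LR [-0.0119 -0.0019 -0.006 ] [-0.0119 -0.0019  0.0049]
```

Call:
drive_tool(
  motion=[
    {"hand": 255,"dx": 0,"dy": 0.035,"dz": -0.0036,"yaw": 1.3},
    {"hand": 255,"dx": 0.02,"dy": 0.071,"dz": -0.0036,"yaw": 1.3},
    {"hand": 255,"dx": 0.045,"dy": 0.071,"dz": -0.0036,"yaw": 1.3},
    {"hand": 255,"dx": 0.056,"dy": 0.071,"dz": -0.0036,"yaw": 1.3},
    {"hand": 255,"dx": 0.056,"dy": 0.071,"dz": -0.0036,"yaw": 1.3},
  ],
)

```text
time_s: 6.7
tcp_pos: [0.5019, -0.0586, 0.1144]
eef_rot: [-0.554, 0.439, 0.555, 0.438]
force: [-0.3, -0.6, 0.6]
opening: 0.0095
```

Run:
```python
from h import *
s=ctrl.observe(); im=imaging.snapshot('wrist'); cv2.imwrite('pics/w8.png',im); zoom(im,185,170,325,300,5,'pics/w8a.png')
np.savez('w8.npz',p=s['tcp_pos'],q=s['eef_rot'])
goal(.5018,-.0595,.1147,103.3)
im=imaging.snapshot('side'); cv2.imwrite('pics/s8.png',im); zoom(im,255,130,325,220,6,'pics/s8a.png')
im=imaging.snapshot('scene'); cv2.imwrite('pics/sc8.png',im); zoom(im,220,150,300,240,6,'pics/sc8a.png')
```

```text
t 6.75 pos [ 0.5027 -0.0581  0.1152] head 103.37 tilt [ 5.e-04  6.e-04 -1.e+00] q [ 0.54  0.89 -0.9   2.01  1.03  0.79  0.81] op 0.0094 F [-0.2 -0.4  0.8]
need dx,dy,dz [ 0.5  1.2 -1.1] mm yaw 0.07
```

View pics/w8a.png

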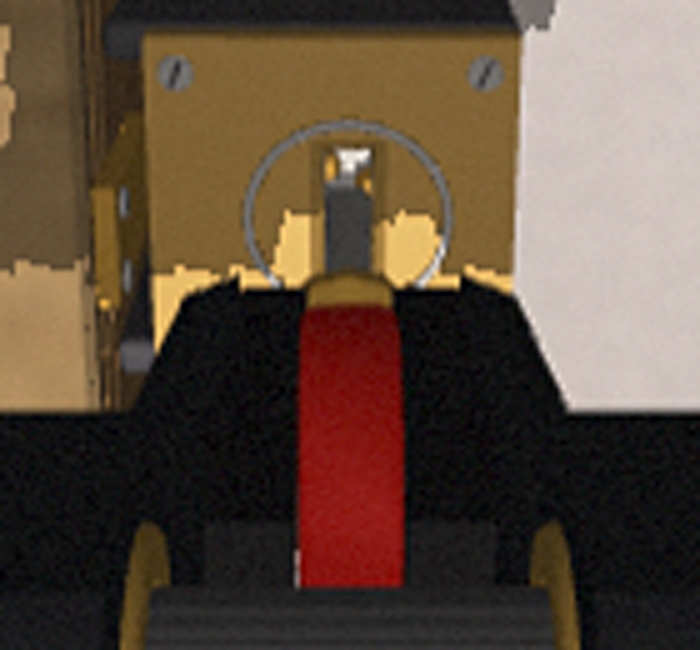

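View pics/s8a.png

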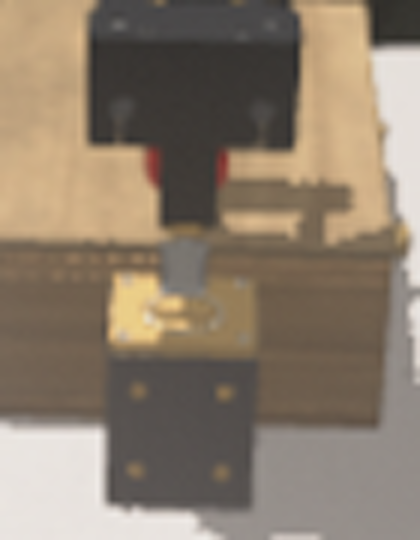

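View pics/sc8a.png

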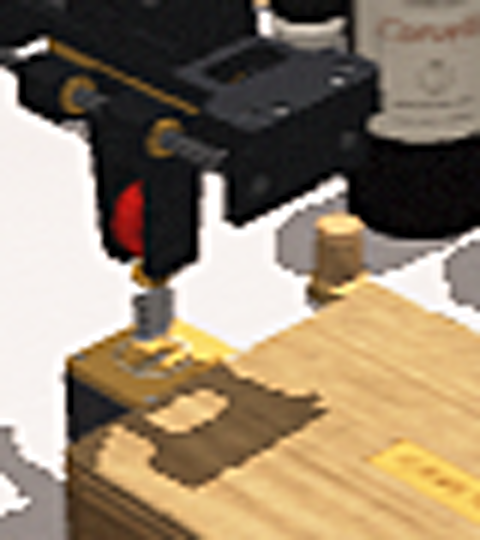

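Run:
```python
from h import *
def Z(U,f,x,y): return ((U[0]+.5)/f-.5+x,(U[1]+.5)/f-.5+y)
M=np.array(imaging.camera_params('wrist')['mount']); K=np.array(imaging.camera_params('wrist')['K'])
def B(u,x):
    r=M[:3,:3]@np.linalg.solve(K,[*u,1]); return M[:3,3]+r*(x-M[0,3])/r[0]
# old picture ring
xo=.1707-.072
top,bot,l,r=[B(Z(u,6,205,60),xo) for u in [(272,180),(272,404),(164,292),(381,292)]]
print('ring old',((top+bot)/2).round(4),(top-bot)[1]/2,(r-l)[2]/2)
x=.1148-.072
t2,l2,r2=[B(Z(u,5,185,170),x) for u in [(349,122),(246,212),(453,212)]]
print('ring new centre y',t2[1]-(top-bot)[1]/2,'z',((l2+r2)/2)[2], l2,r2)
for u in [(350,183)]: print('tip',B(Z(u,5,185,170),.0361).round(4),B(Z(u,5,185,170),.0321).round(4))
print('slot end new',B(Z((349,147),5,185,170),x), 'old',B(Z((273,203),6,205,60),xo))
```

```text
ring old [ 0.0987  0.0686 -0.0047] 0.014978602375616865 0.015055688492570829
ring new centre y -0.0022966128103013433 z -0.0008766276324143635 [ 0.0428     -0.00101313 -0.01578074] [ 0.0428     -0.00103424  0.01402749]
tip [ 0.0361  0.0061 -0.0008] [ 0.0321  0.0077 -0.0008]
slot end new [ 0.0428      0.00893155 -0.00093536] old [ 0.0987      0.08062627 -0.00445772]
```

Call:
drive_tool(
  motion=[
    {"hand": 255,"dx": 0.004,"dy": -0.0005,"dz": 0,"yaw": 0},
    {"hand": 255,"dx": 0.007,"dy": -0.0005,"dz": 0,"yaw": 0},
    {"hand": 255,"dx": 0.01,"dy": -0.0005,"dz": 0,"yaw": 0},
    {"hand": 255,"dx": 0.013,"dy": -0.0005,"dz": 0,"yaw": 0},
    {"hand": 255,"dx": 0.013,"dy": -0.0005,"dz": 0,"yaw": 0},
  ],
)

```text
time_s: 7.35
tcp_pos: [0.502, -0.0587, 0.1018]
eef_rot: [-0.555, 0.439, 0.555, 0.438]
force: [0.1, -0.5, 0.1]
opening: 0.0094
```

Run:
```python
from h import *
goal(.5018,-.0595,.0791,103.3); print(ctrl.observe()['ft_torque'].round(2))
im=imaging.snapshot('side'); zoom(im,255,130,325,220,6,'pics/s9a.png')
im=imaging.snapshot('wrist'); zoom(im,185,170,325,300,5,'pics/w9a.png')
```

```text
t 7.35 pos [ 0.502  -0.0587  0.1018] head 103.38 tilt [-7.e-04 -2.e-04 -1.e+00] q [ 0.53  0.91 -0.88  2.02  1.06  0.77  0.79] op 0.0094 F [ 0.1 -0.5  0.1]
need dx,dy,dz [22.7  0.4 -0.7] mm yaw 0.08
[ 0.04 -0.12 -0.02]
```

View pics/w9a.png

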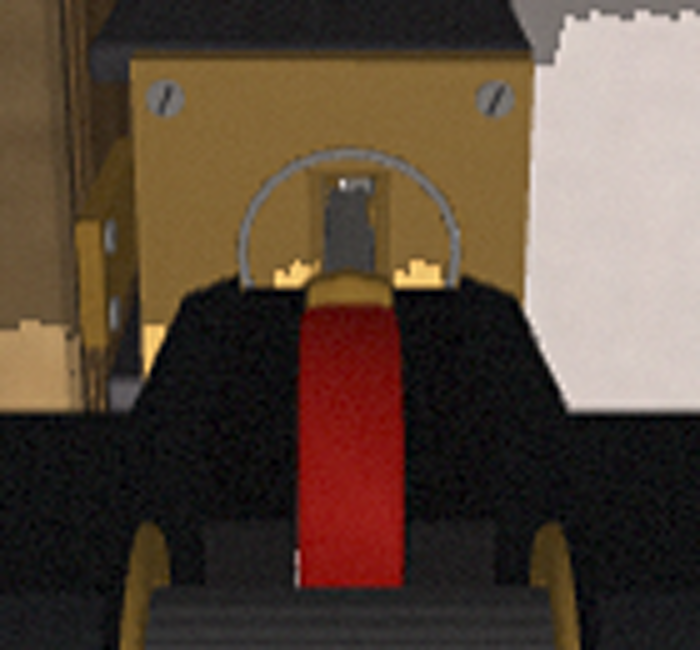

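View pics/s9a.png

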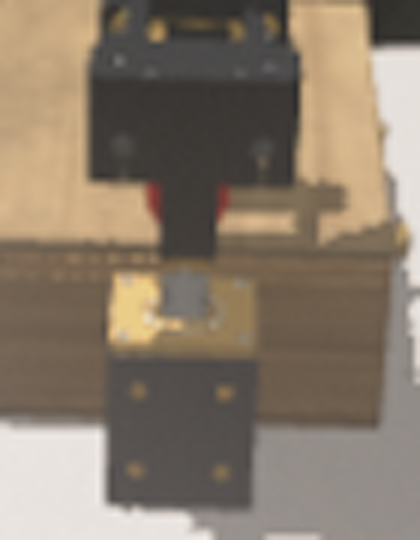

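Call:
drive_tool(
  motion=[
    {"hand": 255,"dx": 0.002,"dy": 0,"dz": 0,"yaw": 0},
    {"hand": 255,"dx": 0.004,"dy": 0,"dz": 0,"yaw": 0},
    {"hand": 255,"dx": 0.006,"dy": 0,"dz": 0,"yaw": 0},
    {"hand": 255,"dx": 0.008,"dy": 0,"dz": 0,"yaw": 0},
    {"hand": 255,"dx": 0.008,"dy": 0,"dz": 0,"yaw": 0},
  ],
)

```text
time_s: 7.95
tcp_pos: [0.5021, -0.0587, 0.0939]
eef_rot: [-0.555, 0.439, 0.555, 0.438]
force: [-0.3, 0.5, 0.1]
opening: 0.0093
```

Run:
```python
from h import *
goal(.502,-.0587,.0791,103.3); print(ctrl.observe()['ft_torque'].round(2))
```

```text
t 7.95 pos [ 0.5021 -0.0587  0.0939] head 103.38 tilt [-5.e-04 -1.e-04 -1.e+00] q [ 0.52  0.92 -0.86  2.02  1.08  0.76  0.77] op 0.0093 F [-0.3  0.5  0.1]
need dx,dy,dz [14.8  0.1  0. ] mm yaw 0.08
[ 0.07 -0.11  0.05]
```

Call:
drive_tool(
  motion=[
    {"hand": 255,"dx": 0.002,"dy": 0,"dz": 0,"yaw": 0},
    {"hand": 255,"dx": 0.004,"dy": 0,"dz": 0,"yaw": 0},
    {"hand": 255,"dx": 0.006,"dy": 0,"dz": 0,"yaw": 0},
    {"hand": 255,"dx": 0.008,"dy": 0,"dz": 0,"yaw": 0},
    {"hand": 255,"dx": 0.008,"dy": 0,"dz": 0,"yaw": 0},
  ],
)

```text
time_s: 8.45
tcp_pos: [0.5025, -0.0587, 0.086]
eef_rot: [0.555, -0.438, -0.555, -0.438]
force: [1.7, -0.7, -2.9]
opening: 0.0095
```

Run:
```python
from h import *
goal(.502,-.0587,.0791,103.3); print(ctrl.observe()['ft_torque'].round(2))
```

```text
t 8.45 pos [ 0.5025 -0.0587  0.086 ] head 103.37 tilt [ 2.e-04 -0.e+00 -1.e+00] q [ 0.52  0.93 -0.85  2.02  1.11  0.74  0.75] op 0.0095 F [ 1.7 -0.7 -2.9]
need dx,dy,dz [6.9 0.4 0.1] mm yaw 0.07
[-0.1  -0.39  0.04]
```

Call:
drive_tool(
  motion=[
    {"hand": 255,"dx": 0.002,"dy": 0,"dz": 0,"yaw": 0},
    {"hand": 255,"dx": 0.004,"dy": 0,"dz": 0,"yaw": 0},
    {"hand": 255,"dx": 0.006,"dy": 0,"dz": 0,"yaw": 0},
    {"hand": 255,"dx": 0.007,"dy": 0,"dz": 0,"yaw": 0},
    {"hand": 255,"dx": 0.007,"dy": 0,"dz": 0,"yaw": 0},
  ],
)

```text
time_s: 8.95
tcp_pos: [0.5025, -0.0583, 0.0791]
eef_rot: [-0.555, 0.438, 0.555, 0.439]
force: [0.9, -0.8, 1.4]
opening: 0.0098
```

Run:
```python
from h import *
goal(.502,-.0587,.0791,103.3); print(ctrl.observe()['ft_torque'].round(2))
im=imaging.snapshot('side'); zoom(im,255,130,325,220,6,'pics/s10a.png')
im=imaging.snapshot('wrist'); zoom(im,185,170,325,300,5,'pics/w10a.png')
goal(.502,-.0587,.0791,103.3)
```

```text
t 8.95 pos [ 0.5025 -0.0583  0.0791] head 103.39 tilt [ 2.e-04  6.e-04 -1.e+00] q [ 0.51  0.94 -0.84  2.03  1.12  0.73  0.74] op 0.0098 F [ 0.9 -0.8  1.4]
need dx,dy,dz [ 0.   0.5 -0.3] mm yaw 0.09
[ 0.15 -0.32  0.01]
t 9.05 pos [ 0.5024 -0.0583  0.0791] head 103.39 tilt [ 1.e-04  6.e-04 -1.e+00] q [ 0.51  0.94 -0.84  2.03  1.12  0.73  0.74] op 0.0095 F [0.9 1.3 0.3]
need dx,dy,dz [ 0.   0.4 -0.3] mm yaw 0.09
```

View pics/w10a.png

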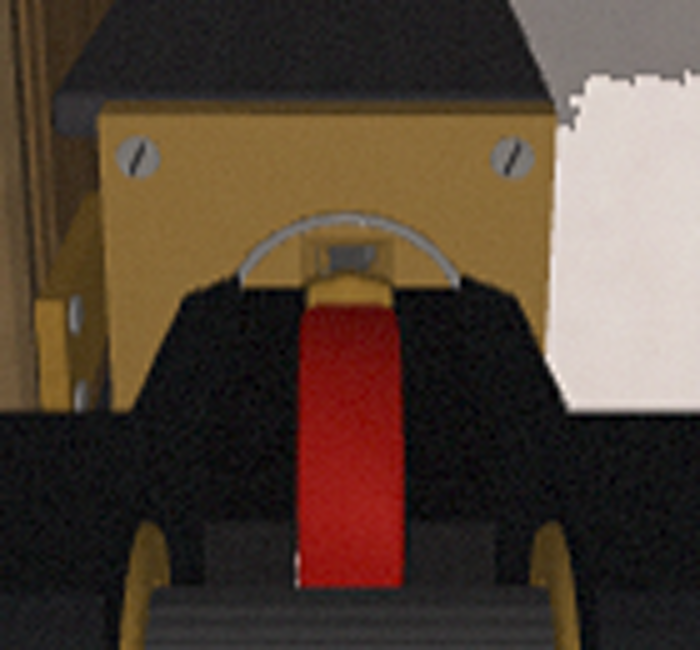

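View pics/s10a.png

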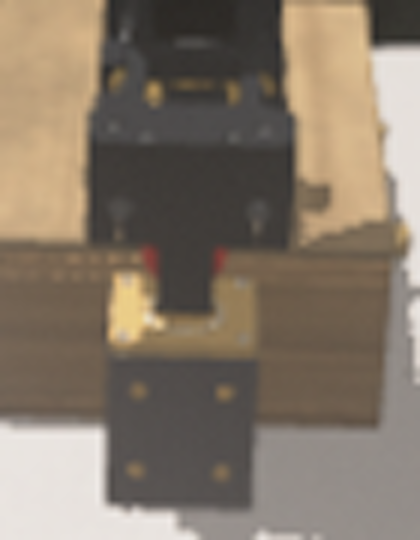

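Call:
drive_tool(
  motion=[
    {"hand": 255,"dx": 0.001,"dy": 0,"dz": 0,"yaw": 1.5},
    {"hand": 255,"dx": 0.001,"dy": 0,"dz": 0,"yaw": -1.5},
    {"hand": 255,"dx": 0.001,"dy": 0,"dz": 0,"yaw": 1.5},
    {"hand": 255,"dx": 0.001,"dy": 0,"dz": 0,"yaw": 0},
    {"hand": 255,"dx": 0.001,"dy": 0,"dz": 0,"yaw": 0},
  ],
  newtons=60,
)

```text
time_s: 9.55
tcp_pos: [0.5025, -0.0583, 0.079]
eef_rot: [0.555, -0.438, -0.555, -0.439]
force: [-0.3, -0.8, 8.6]
opening: 0.0092
```

Run:
```python
from h import *
goal(.502,-.0587,.0791,103.3); print(ctrl.observe()['ft_torque'].round(2))
def Z(U,f,x,y): return ((U[0]+.5)/f-.5+x,(U[1]+.5)/f-.5+y)
M=np.array(imaging.camera_params('wrist')['mount']); K=np.array(imaging.camera_params('wrist')['K'])
def B(u,x):
    r=M[:3,:3]@np.linalg.solve(K,[*u,1]); return (M[:3,3]+r*(x-M[0,3])/r[0]).round(4)
for n,y,f,x0,y0 in [('w7',177,6,215,195),('w8',273,5,185,170),('w10',277,5,185,170)]:
    print(n,[B(Z((349 if f==5 else 239,y),f,x0,y0),x)[1] for x in (.0031,.0051,.0071,.0091)])
print([ (y,B(Z((349,y),5,185,170),.0071)[1]) for y in (217,237,245,270)])
```

```text
t 9.55 pos [ 0.5025 -0.0583  0.079 ] head 103.39 tilt [ 0.001 -0.    -1.   ] q [ 0.51  0.94 -0.84  2.03  1.13  0.73  0.73] op 0.0092 F [-0.3 -0.8  8.6]
need dx,dy,dz [-0.1  0.6 -0.3] mm yaw 0.09
[ 0.08  0.07 -0.06]
w7 [np.float64(0.008), np.float64(0.0071), np.float64(0.0061), np.float64(0.0052)]
w8 [np.float64(0.0079), np.float64(0.007), np.float64(0.0061), np.float64(0.0051)]
w10 [np.float64(0.0074), np.float64(0.0065), np.float64(0.0056), np.float64(0.0046)]
[(217, np.float64(0.0132)), (237, np.float64(0.0107)), (245, np.float64(0.0097)), (270, np.float64(0.0065))]
```

Call:
drive_tool(
  motion=[
    {"hand": 255,"dx": 0.0008,"dy": 0,"dz": 0,"yaw": 2},
    {"hand": 255,"dx": 0.0015,"dy": 0,"dz": 0,"yaw": -2},
    {"hand": 255,"dx": 0.0018,"dy": 0,"dz": 0,"yaw": 2},
    {"hand": 255,"dx": 0.0018,"dy": 0,"dz": 0,"yaw": -2},
    {"hand": 255,"dx": 0.0018,"dy": 0,"dz": 0,"yaw": 0},
  ],
  newtons=60,
)

```text
time_s: 10.05
tcp_pos: [0.503, -0.0581, 0.0788]
eef_rot: [0.556, -0.438, -0.554, -0.439]
force: [-3.7, -1.4, 25.0]
opening: 0.0094
```

Run:
```python
from h import *
im=imaging.snapshot('wrist'); zoom(im,185,170,325,300,5,'pics/w11a.png')
goal(.502,-.0587,.0791,103.3); print(ctrl.observe()['ft_torque'].round(2))
```

```text
t 10.1 pos [ 0.503  -0.0581  0.0788] head 103.26 tilt [ 3.e-03 -9.e-04 -1.e+00] q [ 0.51  0.94 -0.84  2.03  1.13  0.73  0.73] op 0.0092 F [-3.7 -0.8 24.6]
need dx,dy,dz [-0.3  1.1 -0.4] mm yaw -0.04
[-0.23  0.59  0.04]
```

View pics/w11a.png

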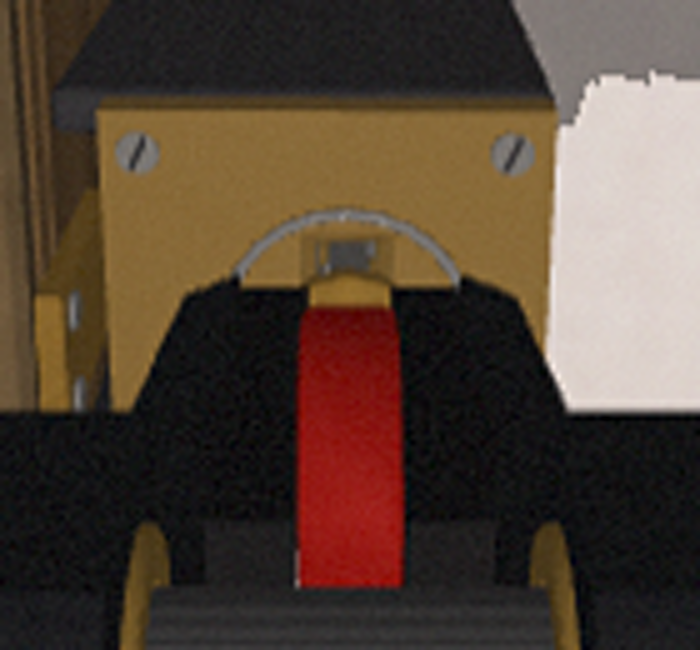

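Call:
drive_tool(
  motion=[
    {"hand": 255,"dx": -0.0013,"dy": 0,"dz": 0,"yaw": 0},
    {"hand": 255,"dx": -0.0013,"dy": 0,"dz": 0.0001,"yaw": 7},
    {"hand": 255,"dx": -0.0013,"dy": 0,"dz": 0.0002,"yaw": 14},
    {"hand": 255,"dx": -0.0013,"dy": -0.0001,"dz": 0.0003,"yaw": 20},
    {"hand": 255,"dx": -0.0013,"dy": -0.0001,"dz": 0.0003,"yaw": 20},
  ],
)

```text
time_s: 10.6
tcp_pos: [0.503, -0.0583, 0.0789]
eef_rot: [-0.47, 0.528, 0.469, 0.529]
force: [-1.5, -1.7, 12.9]
opening: 0.0091
```

Run:
```python
from h import *
im=imaging.snapshot('wrist'); zoom(im,185,170,325,300,5,'pics/w12a.png')
goal(.502,-.0587,.0791,13.3); print(ctrl.observe()['ft_torque'].round(2))
```

```text
t 10.65 pos [ 0.503  -0.0583  0.0789] head 83.33 tilt [ 0.0021 -0.0011 -1.    ] q [ 0.48  0.92 -0.78  2.03  1.09  0.68  0.42] op 0.0095 F [-0.2 -1.4 11.6]
need dx,dy,dz [-0.2  1.  -0.5] mm yaw 70.03
[-0.17 -0.01 -0.02]
```

View pics/w12a.png

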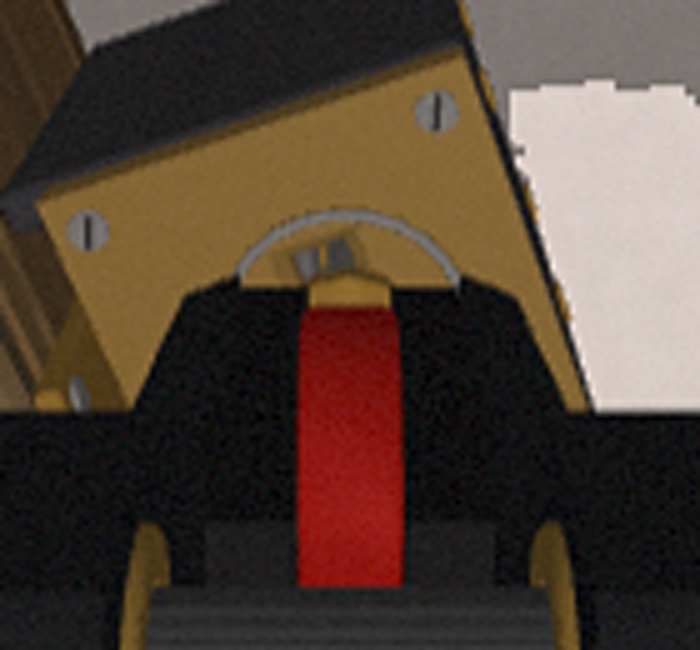

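Call:
drive_tool(
  motion=[
    {"hand": 255,"dx": 0,"dy": 0,"dz": 0.0001,"yaw": 8},
    {"hand": 255,"dx": 0,"dy": 0,"dz": 0.0003,"yaw": 16},
    {"hand": 255,"dx": 0,"dy": -0.0001,"dz": 0.0004,"yaw": 24},
    {"hand": 255,"dx": 0,"dy": -0.0002,"dz": 0.0005,"yaw": 32},
    {"hand": 255,"dx": 0,"dy": -0.0002,"dz": 0.0006,"yaw": 40},
  ],
)

```text
time_s: 11.15
tcp_pos: [0.5032, -0.0584, 0.0789]
eef_rot: [-0.26, 0.657, 0.259, 0.658]
force: [-1.0, -1.4, 13.5]
opening: 0.0093
```

Run:
```python
from h import *
im=imaging.snapshot('wrist'); zoom(im,185,170,325,300,5,'pics/w13a.png')
goal(.502,-.0587,.0791,13.3); print(ctrl.observe()['ft_torque'].round(2))
```

```text
t 11.2 pos [ 0.5031 -0.0584  0.0789] head 42.73 tilt [ 0.0018 -0.0024 -1.    ] q [ 0.39  0.88 -0.62  2.03  0.99  0.57 -0.2 ] op 0.0094 F [-0.7 -3.1 12.9]
need dx,dy,dz [-0.2  0.6 -1. ] mm yaw 29.43
[-0.41  0.03  0.16]
```

View pics/w13a.png

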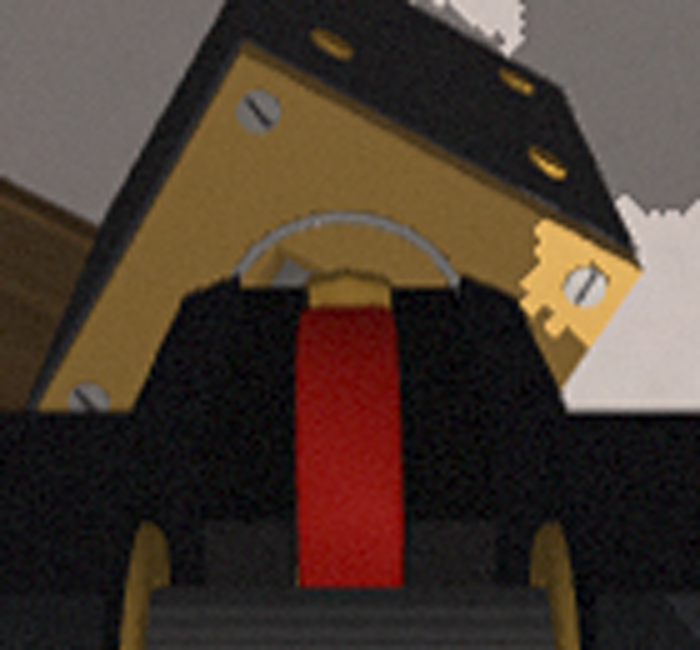

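Call:
drive_tool(
  motion=[
    {"hand": 255,"dx": 0,"dy": 0,"dz": 0.0001,"yaw": 8},
    {"hand": 255,"dx": 0,"dy": 0,"dz": 0.0003,"yaw": 16},
    {"hand": 255,"dx": 0,"dy": -0.0001,"dz": 0.0004,"yaw": 24},
    {"hand": 255,"dx": 0,"dy": -0.0001,"dz": 0.0005,"yaw": 29},
    {"hand": 255,"dx": 0,"dy": -0.0001,"dz": 0.0005,"yaw": 30},
  ],
)

```text
time_s: 11.7
tcp_pos: [0.5031, -0.0578, 0.0789]
eef_rot: [-0.084, 0.702, 0.082, 0.703]
force: [-2.2, -1.6, 14.2]
opening: 0.0101
```

Run:
```python
from h import *
im=imaging.snapshot('wrist'); cv2.imwrite('pics/w14.png',im)
goal(.502,-.0587,.0791,13.3); print(ctrl.observe()['ft_torque'].round(2))
im=imaging.snapshot('side'); zoom(im,215,70,345,230,4,'pics/s14a.png')
im=imaging.snapshot('scene'); cv2.imwrite('pics/sc14.png',im); zoom(im,200,120,400,320,3,'pics/sc14a.png')
```

```text
t 11.75 pos [ 0.5031 -0.0578  0.0789] head 13.48 tilt [ 0.0011 -0.0025 -1.    ] q [ 0.32  0.85 -0.5   2.03  0.88  0.48 -0.61] op 0.01 F [-2.2 -1.9 14.9]
need dx,dy,dz [-0.2 -0.6 -1.2] mm yaw 0.18
[-0.47  0.26  0.93]
```

View pics/w14.png

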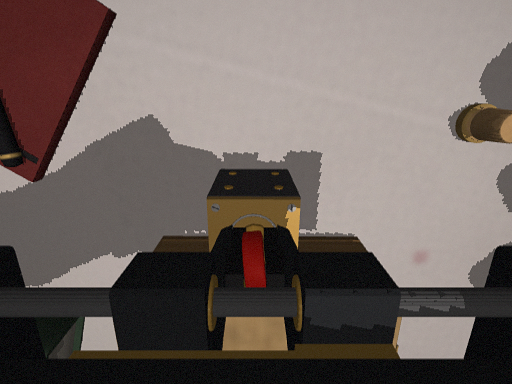

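View pics/s14a.png

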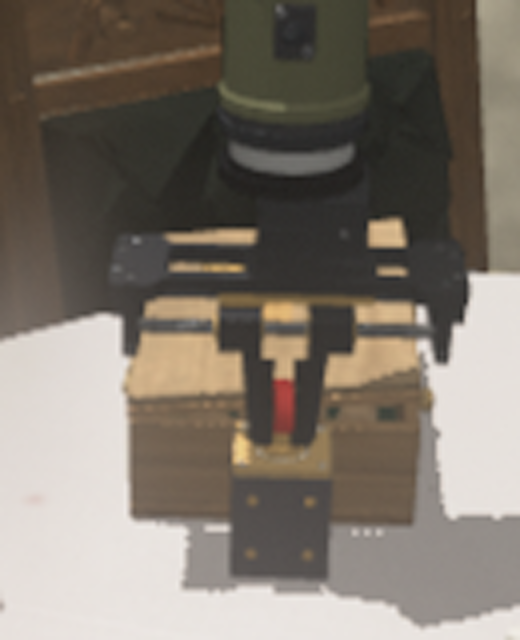

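View pics/sc14a.png

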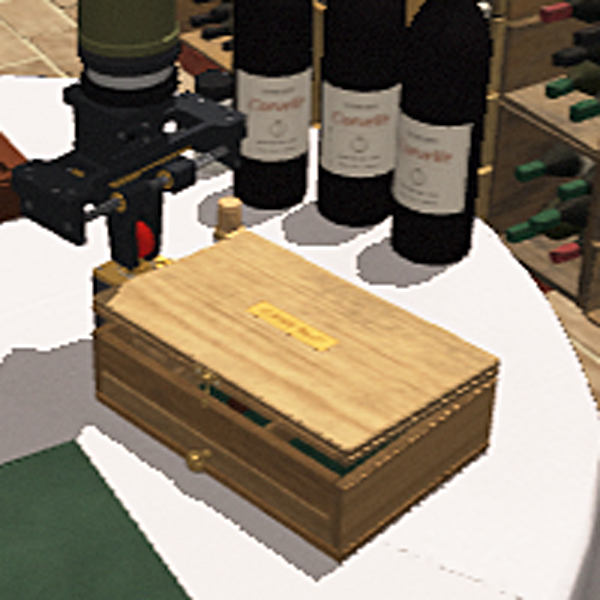

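Call:
drive_tool(
  motion=[
    {"hand": 255,"dx": 0,"dy": 0,"dz": 0,"yaw": -1.5},
    {"hand": 255,"dx": 0,"dy": 0,"dz": 0,"yaw": -1.5},
    {"hand": 255,"dx": 0,"dy": 0,"dz": 0,"yaw": -1.5},
    {"hand": 255,"dx": 0,"dy": 0,"dz": 0,"yaw": -1.5},
    {"hand": 255,"dx": 0,"dy": 0,"dz": 0,"yaw": -1.5},
  ],
)

```text
time_s: 12.35
tcp_pos: [0.5031, -0.0578, 0.0789]
eef_rot: [-0.093, 0.701, 0.092, 0.701]
force: [-0.9, -2.1, 14.4]
opening: 0.0103
```

Run:
```python
from h import *
goal(.502,-.0587,.0791,13.3); print(ctrl.observe()['ft_torque'].round(2))
im=imaging.snapshot('wrist'); cv2.imwrite('pics/w15.png',im); zoom(im,185,170,325,300,5,'pics/w15a.png')
im=imaging.snapshot('scene'); cv2.imwrite('pics/sc15.png',im); zoom(im,220,210,380,315,5,'pics/sc15a.png')
cv2.imwrite('pics/s15.png',imaging.snapshot('side'))
goal(.502,-.0587,.0791,13.3); print(ctrl.observe()['ft_torque'].round(2))
```

```text
t 12.35 pos [ 0.5031 -0.0578  0.0789] head 15.03 tilt [ 0.0011 -0.002  -1.    ] q [ 0.33  0.85 -0.5   2.03  0.89  0.49 -0.59] op 0.0103 F [-0.9 -2.1 14.4]
need dx,dy,dz [-0.2 -0.6 -1.3] mm yaw 1.73
[-0.47  0.27  0.77]
t 12.5 pos [ 0.5031 -0.0578  0.0789] head 15.03 tilt [ 0.0011 -0.002  -1.    ] q [ 0.33  0.85 -0.5   2.03  0.89  0.49 -0.59] op 0.0097 F [-1.4 -1.4 14.6]
need dx,dy,dz [-0.2 -0.6 -1.2] mm yaw 1.73
[-0.48  0.24  0.78]
```

View pics/w15a.png

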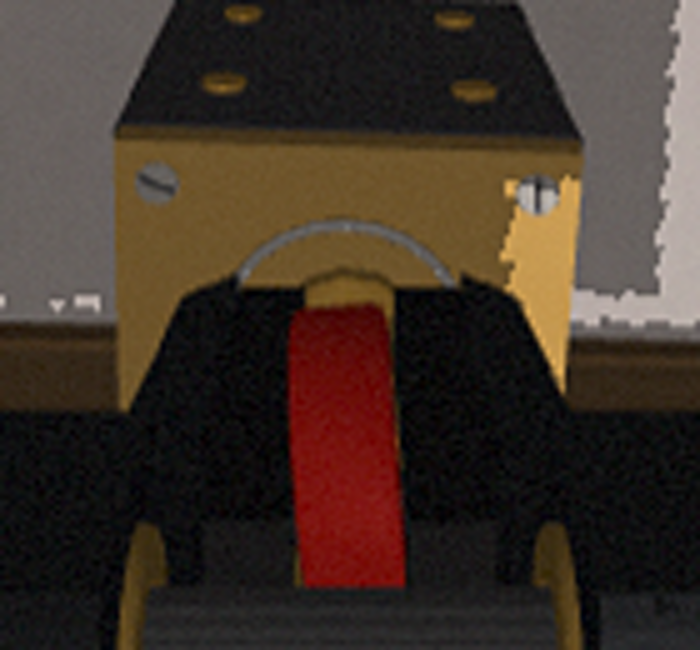

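View pics/sc15a.png

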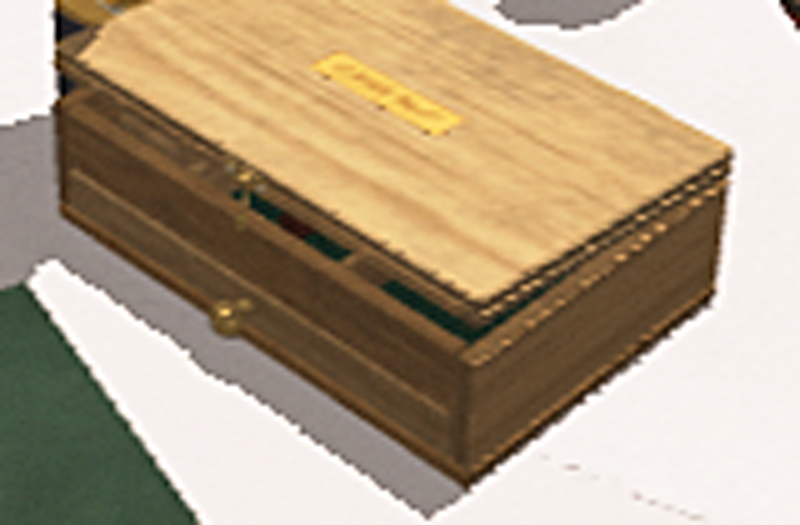

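View pics/s15.png

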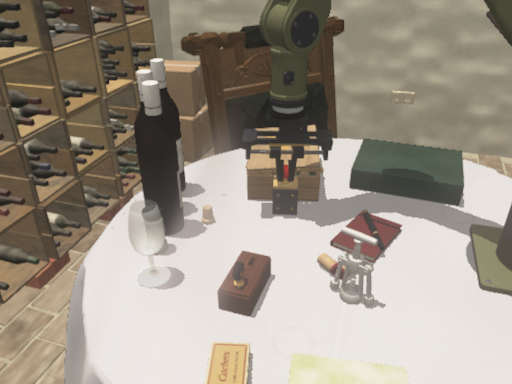

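Run:
```python
from h import *
c=cam('scene')
im=cv2.imread('pics/scene2.png'); zoom(im,220,210,380,315,5,'pics/sc2c.png')
Z=lambda U:((U[0]+.5)/5-.5+220,(U[1]+.5)/5-.5+210)
b=plane(c,Z((467,488)),0); print('corner base',b.round(4))
for z in (.07,.084,.094,.104,.114): 
    p=proj(c,[b[0],b[1],z]); print(z,((p+.5-[220,210])*5-.5).round(1))
```

```text
corner base [ 0.493  -0.3552  0.    ]
0.07 [475.2 355.9]
0.084 [476.9 328.2]
0.094 [478.1 308.2]
0.104 [479.4 288. ]
0.114 [480.6 267.5]
```

View pics/sc2c.png

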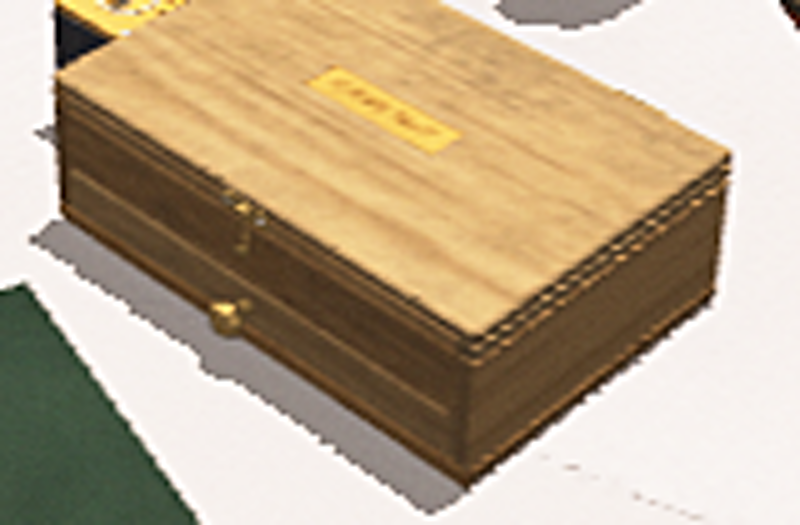

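Call:
drive_tool(
  motion=[
    {"hand": 255,"dx": 0,"dy": 0,"dz": 0,"yaw": 2},
    {"hand": 255,"dx": 0,"dy": 0,"dz": 0,"yaw": 4},
    {"hand": 255,"dx": 0,"dy": 0,"dz": 0,"yaw": 5},
    {"hand": 255,"dx": 0,"dy": 0,"dz": 0,"yaw": 5},
  ],
)

```text
time_s: 12.9
tcp_pos: [0.5031, -0.0577, 0.0789]
eef_rot: [-0.063, 0.704, 0.061, 0.705]
force: [-1.2, -1.3, 14.3]
opening: 0.0103
```

Run:
```python
from h import *
goal(.502,-.0587,.0791,13.3); print(ctrl.observe()['ft_torque'].round(2))
im=imaging.snapshot('wrist'); cv2.imwrite('pics/w16.png',im); zoom(im,185,170,325,300,5,'pics/w16a.png')
im=imaging.snapshot('scene'); cv2.imwrite('pics/sc16.png',im)
a=[cv2.resize(cv2.imread(f'pics/{n}.png')[255:290,295:340],None,fx=6,fy=6,interpolation=cv2.INTER_CUBIC) for n in('scene2','sc15','sc16')]
cv2.imwrite('pics/cmp.png',np.hstack(a[:]) if a[0].shape[1]*3<=810 else a[0])
```

```text
t 12.9 pos [ 0.5031 -0.0577  0.0789] head 10.07 tilt [ 0.0012 -0.002  -1.    ] q [ 0.31  0.84 -0.48  2.03  0.87  0.47 -0.65] op 0.0103 F [-1.2 -1.3 14.3]
need dx,dy,dz [-0.2 -0.8 -1.2] mm yaw -3.23
[-0.45  0.27  0.96]
```

View pics/w16a.png

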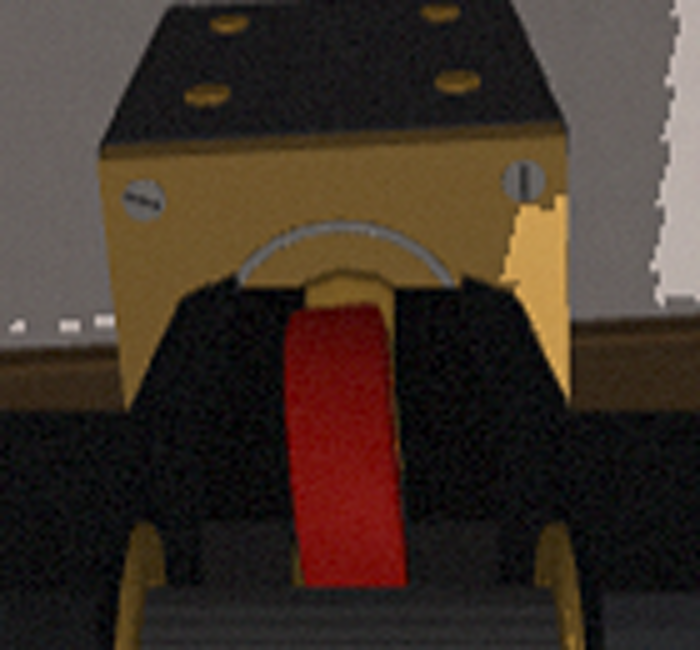

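View pics/cmp.png

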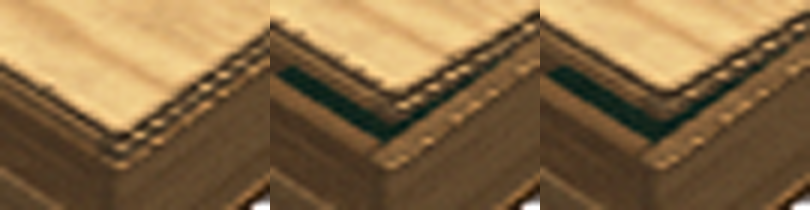

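Call:
drive_tool(
  motion=[
    {"hand": 255,"dx": 0,"dy": 0,"dz": 0,"yaw": -1.5},
    {"hand": 255,"dx": 0,"dy": 0,"dz": 0,"yaw": -1.5},
    {"hand": 255,"dx": 0,"dy": 0,"dz": 0,"yaw": -1.5},
    {"hand": 255,"dx": 0,"dy": 0,"dz": 0,"yaw": -1.5},
    {"hand": 255,"dx": 0,"dy": 0,"dz": 0,"yaw": -1.5},
  ],
  newtons=60,
)

```text
time_s: 13.5
tcp_pos: [0.5031, -0.0577, 0.0789]
eef_rot: [-0.072, 0.703, 0.071, 0.704]
force: [-1.1, -1.2, 14.4]
opening: 0.01
```

Run:
```python
from h import *
goal(.502,-.0587,.0791,13.3); print(ctrl.observe()['ft_torque'].round(2))
cv2.imwrite('pics/sc17.png',imaging.snapshot('scene')); cv2.imwrite('pics/s17.png',imaging.snapshot('side'))
goal(.502,-.0587,.0791,13.3)
a=cv2.imread('pics/s17.png'); b=cv2.imread('pics/side0.png')
for n,(x0,y0,x1,y1) in dict(stopper=(195,200,225,230),glass=(120,195,180,295),black=(225,255,250,290)).items():
    print(n,np.abs(a[y0:y1,x0:x1].astype(int)-b[y0:y1,x0:x1]).mean().round(2))
a=[cv2.resize(cv2.imread(f'pics/{n}.png')[255:290,295:340],None,fx=6,fy=6,interpolation=cv2.INTER_CUBIC) for n in('scene2','sc16','sc17')]
cv2.imwrite('pics/cmp2.png',np.hstack(a))
```

```text
t 13.5 pos [ 0.5031 -0.0577  0.0789] head 11.57 tilt [ 0.0012 -0.0019 -1.    ] q [ 0.32  0.85 -0.49  2.03  0.87  0.48 -0.63] op 0.01 F [-1.1 -1.2 14.4]
need dx,dy,dz [-0.2 -0.7 -1.3] mm yaw -1.73
[-0.45  0.33  0.88]
t 13.6 pos [ 0.5031 -0.0578  0.0789] head 11.56 tilt [ 0.0012 -0.0019 -1.    ] q [ 0.32  0.85 -0.49  2.03  0.87  0.48 -0.63] op 0.01 F [-0.6 -2.1 14. ]
need dx,dy,dz [-0.2 -0.7 -1.3] mm yaw -1.74
stopper 1.22
glass 1.21
black 2.37
```

View pics/cmp2.png

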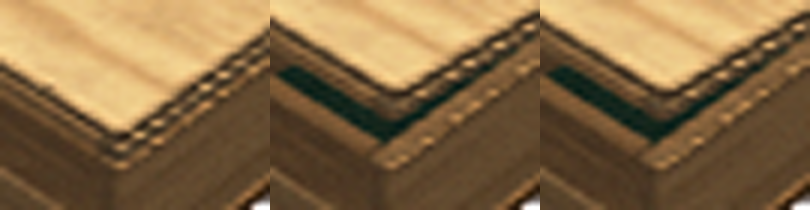

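The lid stays ajar and doesn't change with a few degrees of key turn, so the lock is at its stop. The glass, stopper and black key haven't moved, so I'm handing in.

```bash
python3 -c "
from rig import hand_in
print(hand_in())"
```

```text
the job is handed in; nothing more can be done
None
```

I took the red key from the stand, pushed it home in the lock and turned it about a quarter turn clockwise to the stop. The job is handed in at about 13.6 s, with the arm still gripping the key at 60 N and holding it turned. The interface gave no verdict.

**Key home:** under a 25 N push with small wiggles the key stopped dead. The finger height then (78.8 mm) matches the 79.1 mm expected with the collar on the plate. It is still held down with about 14 N.

**At the stop:** the wrist moment is about 0.9 N m, well above the 0.2 N m of the spring. Turning the gripper a few degrees more or less did not change the lid.

**Lid:** I measured about 17–18 mm of lift at the front corner, or 0.10–0.11 rad. That is inside the 0.07–0.25 rad wanted, but a little under the 0.12 rad given for the stop.

**Other things:** the side view shows the black key, glass and stopper where they were at the start.

**What did not agree:**
- **Pins:** I never saw a separate pin resistance of 5–20 N on the way in; only the final stop pushed back.
- **Twist in the grip:** at the stop the key head twisted an estimated 4–6° between the pads, so the gripper's angle is not exactly the key's.
- **Camera estimates:** the three cameras' estimates of the keyhole differed by up to 4 mm. I used the wrist camera, comparing key and slot in the same picture.

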